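Put the eye examination instruments back in their fitted tray

TASK

The patient has gone: put the prism bar, the penlight, the contact lens case, the spare battery and the dropper bottle that stands on the black desk pad back into the metal instrument tray, each into the recess that was made for it. Everything should lie flat and right down on the floor of its own recess, either way round, with the dropper bottle standing upright.

Things in the scene. Friction and masses are not known exactly. Their poses are not given: they have to be found in the camera images.
- prism_bar: Clear prism bar, 32 x 150 mm and up to 14 mm high, lying flat on the glass; origin: centre of its underside; y runs along its length, z up. Its 3 mm thick, 32 mm wide base carries a 24 mm wide ridge that is 14 mm high over the half y < 0 and 10 mm high over the half y > 0; grip across the ridge (along x). 70 g.
- penlight: White pocket light, a barrel 14 mm wide (x) and high, 136 mm long along y, lying flat on the glass (it does not roll); origin: below its middle, at the underside; z up. 40 g.
- lens_case: White contact lens case with two round caps, 30 mm (x) x 62 mm (y) and 18 mm high, lying flat on the black desk pad; origin: centre of its underside; z up. The base is 30 mm wide in the middle but only 10 mm high there; the caps, 27 mm across, stand on it 16 mm either side of the origin along y. 15 g.
- battery: AA battery, 14 mm thick and 51 mm long along its y axis, lying flat on the black desk pad (it does not roll); origin: below its middle, at the underside; z up. 24 g.
- dropper: Amber dropper bottle, standing upright on the black desk pad: round body 33 mm across up to 65 mm high, then a collar 24 mm across to 77 mm, then a 13 mm rubber bulb to 102 mm; origin: centre of its underside, z up. 70 g.
- prism_insert: Insert for the prism bar, 80 mm (x) x 194 mm (y). Fixed. A 10 mm high plain dark grey moulded block that sits in the metal carrier tray (tray rim level with the block's top); origin: centre of its underside. In its middle a rectangular recess 46 mm (x) x 166 mm (y), 4 mm deep: its floor is 6 mm above the origin.
- penlight_insert: Insert for the penlight, 80 mm (x) x 194 mm (y). Fixed. A 10 mm high plain dark grey moulded block that sits in the metal carrier tray (tray rim level with the block's top); origin: centre of its underside. In its middle a rectangular recess 28 mm (x) x 152 mm (y), 4 mm deep: its floor is 6 mm above the origin.
- lens_case_insert: Insert for the contact lens case, 64 mm (x) x 86 mm (y). Fixed. A 10 mm high plain dark grey moulded block that sits in the metal carrier tray (tray rim level with the block's top); origin: centre of its underside. In its middle a rectangular recess 44 mm (x) x 76 mm (y), 4 mm deep: its floor is 6 mm above the origin.
- battery_insert: Insert for the spare battery, 64 mm (x) x 86 mm (y). Fixed. A 10 mm high plain dark grey moulded block that sits in the metal carrier tray (tray rim level with the block's top); origin: centre of its underside. In its middle a rectangular recess 28 mm (x) x 66 mm (y), 4 mm deep: its floor is 6 mm above the origin.
- dropper_insert: Insert for the dropper bottle, 64 mm (x) x 86 mm (y). Fixed. A 10 mm high plain dark grey moulded block that sits in the metal carrier tray (tray rim level with the block's top); origin: centre of its underside. In its middle a round recess 48 mm across, 7 mm deep: its floor is 3 mm above the origin. The short inserts stand 65 mm apart in one column.
Not all that is in view belongs to the job. Leave any pink look-alike of the dropper alone.

How it is judged:
By the outcome, as a careful person would: the job done as asked, in the order asked, and still so for the second after the job is handed in, with the robot touching nothing.
It also fails if it takes over 115 s, if anything falls off the work surface, if the arm or the gripper's body presses on something with over 40 N, if the wrist force passes 120 N, or if a joint passes its speed limit or range.

ROBOT

A 6-joint arm with a two-finger parallel gripper is mounted at the origin on a cart in front of the work surface, level with it; the furniture and walls round the work are solid. World frame = base frame: x ahead of the robot, y to its left, z up, the work surface at z = 0. Lengths are in mm, angles in rad, forces in N, time in s.
With the tool pointing down it reaches from about 350 to 975 mm from the base axis. Payload 7.1 kg.
Tool frame: the origin (TCP) lies midway between the tips of the shut fingers; the grasp point (between the pads) lies 19 mm behind it (ctrl.grip_depth is the distance from the TCP to the grasp point, in mm); z points along the fingers, y is the line along which they close (so a half turn about z gives the same grasp; the last joint's range is limited). The gripper opens to 88 mm and grips with 3 to 60 N. Pads are 20 mm wide; open, the fingers measure 115 mm over their backs; the gripper's body (75 mm by 178 mm) begins 61 mm behind the grasp point.
Start: joints at [-1.186, 0.423, 1.63, -0, 1.089, -0.019], TCP at [245.588, -574.71, 222.675] pointing down, gripper open.
Joint ranges: [-3, 3], [-0.9, 2.11], [0.09, 2.58], [-1.31, 4.45], [0.11, 2.69], [-2.54, 2.54]. Speed limits (rad/s): [2.39, 2.39, 3.01, 3.14, 3.14, 3.14].

INTERFACE

Orientations are given as a rotation vector (axis times angle).
In Python, from workcell import ctrl, cams gives the robot as it stands.
- The arm moves only by the tool move_arm, never from a script. Its argument "steps" is a list of rows, each a list of 3 entries, a list of its own where there are three numbers: the shift along the tool's x, y, z in units of 25 mm (1.0 is 25 mm), then the turn about the tool's z in units of 5 degrees (1.0 is 5 degrees), then the closure, from 0 (fully open) to 1 (shut). A call has 1 to 20 rows; each row shifts and turns the commanded pose from where the row before left it, along the tool's axes as they then stand; what a row does not reach is not made up. A row lasts 1/12 s, in which the tool goes at most 41.7 mm and 7.16 degrees, less where a joint would pass 70% of its speed; a pose out of reach is approached as far as the arm can. A call is refused whole if a number of a shift passes 1 or a number of a turn 1, either way. A call with a gripper value outside its range is refused whole. The fingers move at their own pace and stop on an object; the grip force is fixed at half the most. Time passes only in rows, so rows that do not move let the fingers close. It gives the time, the measured TCP pose, the force, the opening and the grip force at its end, in the units of the state.
- ctrl.get_obs(): the state, without advancing time (a new reading comes with each control period).
- cams.get_image(name): name is "scene" or "top" or "wrist"; returns a dict with "image" (384x512x3 uint8, red, green, blue), "camera_matrix" (3x3 intrinsics, pixels), "xyz" and "rotation" of the camera in the world; the wrist camera has in their place "mount" (4x4, takes a point from camera to tool coordinates, whose origin is the TCP and whose axes are the flange's). Camera axes: x right, y down, z forward; pixel columns grow to the right and rows downward; lengths in mm; the calibration is good to about 2 mm. The wrist camera is an equidistant fisheye: a pixel r from the principal point sees the ray r / f radians off the axis. A picture is of the moment at which its call begins: read the wrist's pose just before it. There is no depth.
- ctrl.close_job(): hands the job in; it is judged then, once.
Trained networks look in the newest picture that a camera, given by its name, has taken for a name from the list of things; names that differ only in an ending like _2 or _b are one class to them, and where a whole thing is asked for, a point or a joint stands for the part that bears it (a point fixed in the world has none). Each returns a list of dicts, best first, with "p" (0 to 1); they miss things now and then, are a little off and sometimes report something else, mostly with a low value. They report only what shows in the picture. A call takes as long as a camera call. They do not tell look-alikes from the thing itself.
- cams.boxes_of(camera, thing): "rect" ([centre column, centre row, width, height] in pixels, round what is visible of it).
- cams.cut_out(camera, thing): "pixels" (384x512 bool, what is visible of it) and "rect" ([centre column, centre row, width, height] in pixels, round what is visible of it).
The state is a dict: "t": time; "qpos": joint angles; "qvel": joint speeds; "joint_torque": joint torques, N m; "ee_pos": TCP position; "orientation": TCP orientation; "ft_force": force on the tool from outside, world axes, zero at the start; "moment": the same for the moment, N m; "width": finger opening in mm; "grasp_force": force on a finger pad.
Only numpy, scipy, OpenCV 4.12 (cv2) and the standard library are available. Lean on these libraries where they do the work, as an engineer would, in place of code of your own. Each camera call takes 0.05 s, during which the arm holds its last target. There are 200 camera calls.

## Working session

There is one attempt and no reset: what is moved stays moved. The work goes in short steps, Python scripts to look and compute and a tool call to move; the robot and the scene stay as the last step left them, time stands still between calls to the robot, and variables do not carry over. Pictures are saved under pics/ and viewed, at most 14 in all, crops included, and the job is handed in when it is done.

Besides the shell and the picture viewer there is one more tool, called after "Call:" as a command line: name --argument value ..., lists and objects as JSON in quotes. move_arm: Moves the arm, as the interface text tells. Its arguments: {"type":"object","properties":{"steps":{"type":"array"}},"required":["steps"]}

```bash
mkdir -p pics; ls; cat > h.py <<'E'
import numpy as np, cv2
from workcell import ctrl, cams
from scipy.spatial.transform import Rotation as R
T=['prism_bar','penlight','lens_case','battery','dropper','prism_insert','penlight_insert','lens_case_insert','battery_insert','dropper_insert']
def save(d,n): cv2.imwrite('pics/'+n,cv2.cvtColor(d['image'],cv2.COLOR_RGB2BGR))
def ray(d,uv,obs=None):
    K=np.array(d['camera_matrix']);uv=np.atleast_2d(uv).astype(float)
    x=(uv[:,0]-K[0,2])/K[0,0];y=(uv[:,1]-K[1,2])/K[1,1]
    if 'mount' in d:
        r=np.hypot(x,y)+1e-9;v=np.c_[np.sin(r)*x/r,np.sin(r)*y/r,np.cos(r)]
        M=np.array(d['mount']);W=np.eye(4);W[:3,:3]=R.from_rotvec(obs['orientation']).as_matrix();W[:3,3]=obs['ee_pos'];M=W@M
        return M[:3,3],v@M[:3,:3].T
    return np.array(d['xyz']),np.c_[x,y,np.ones(len(x))]@np.array(d['rotation']).T
def at(d,uv,z,obs=None):
    o,v=ray(d,uv,obs);return o+v*((z-o[2])/v[:,2])[:,None]
E
python3 - <<'E'
from h import *
for c in ['top','scene']:
    d=cams.get_image(c);save(d,c+'0.png')
    print(c,np.array(d['xyz']).round(),np.array(d['camera_matrix']).round(1).tolist(),np.array(d['rotation']).round(2).tolist())
    for t in T:
        for q in cams.boxes_of(c,t)[:4]:
            print(t,round(q['p'],2),np.round(q['rect']).tolist(),at(d,q['rect'][:2],10)[0].round() )
E
```

```text
pics
top [ 347.   38. 1056.] [[383.7, 0.0, 256.6], [0.0, 383.7, 194.1], [0.0, 0.0, 1.0]] [-2.14, 2.12, -0.17]Traceback (most recent call last):
  File "<stdin>", line 7, in <module>
  File "h.py", line 15, in at
    o,v=ray(d,uv,obs);return o+v*((z-o[2])/v[:,2])[:,None]
                                           ~^^^^^
IndexError: too many indices for array: array is 1-dimensional, but 2 were indexed
```

Rotation is a rotation vector.

```bash
sed -i "s/np.array(d\['rotation'\]).T/R.from_rotvec(d['rotation']).as_matrix().T/" h.py
python3 - <<'E'
from h import *
for c in ['top','scene']:
    d=cams.get_image(c);save(d,c+'0.png')
    print(c,np.array(d['xyz']).round(),np.array(d['rotation']).round(2).tolist())
    for t in T:
        for q in cams.boxes_of(c,t)[:4]:
            print(t,round(q['p'],2),np.round(q['rect']).tolist(),at(d,q['rect'][:2],10)[0].round() )
E
```

```text
top [ 347.   38. 1056.] [-2.14, 2.12, -0.17]
prism_bar 0.66 [202.0, 227.0, 57.0, 16.0] [435. 197.  10.]
penlight 0.61 [352.0, 244.0, 49.0, 3.0] [ 394. -211.   10.]
lens_case 0.49 [201.0, 178.0, 23.0, 13.0] [571. 204.  10.]
lens_case 0.17 [352.0, 162.0, 34.0, 21.0] [ 622. -217.   10.]
dropper 0.68 [164.0, 171.0, 19.0, 15.0] [590. 309.  10.]
dropper 0.64 [178.0, 252.0, 16.0, 16.0] [366. 259.  10.]
prism_insert 0.64 [291.0, 186.0, 32.0, 70.0] [552. -46.  10.]
penlight_insert 0.6 [321.0, 186.0, 38.0, 71.0] [ 553. -130.   10.]
lens_case_insert 0.72 [353.0, 161.0, 34.0, 21.0] [ 625. -220.   10.]
battery_insert 0.98 [355.0, 208.0, 33.0, 20.0] [ 493. -221.   10.]
dropper_insert 0.93 [352.0, 184.0, 28.0, 22.0] [ 560. -216.   10.]
scene [199. 589. 711.] [-0.76, 2.64, -1.05]
prism_bar 0.61 [259.0, 269.0, 55.0, 55.0] [433. 208.  10.]
prism_bar 0.28 [276.0, 171.0, 81.0, 48.0] [548. -53.  10.]
penlight 0.59 [359.0, 160.0, 12.0, 27.0] [ 392. -201.   10.]
battery 0.52 [216.0, 208.0, 3.0, 21.0] [603. 123.  10.]
dropper 0.92 [168.0, 257.0, 21.0, 37.0] [607. 284.  10.]
dropper 0.74 [275.0, 295.0, 25.0, 38.0] [378. 240.  10.]
prism_insert 0.77 [275.0, 170.0, 80.0, 46.0] [552. -56.  10.]
penlight_insert 0.98 [290.0, 153.0, 75.0, 44.0] [ 555. -132.   10.]
lens_case_insert 0.57 [282.0, 127.0, 34.0, 22.0] [ 623. -214.   10.]
battery_insert 0.73 [326.0, 141.0, 31.0, 26.0] [ 496. -225.   10.]
dropper_insert 0.63 [361.0, 159.0, 17.0, 32.0] [ 388. -207.   10.]
```

View pics/top0.png

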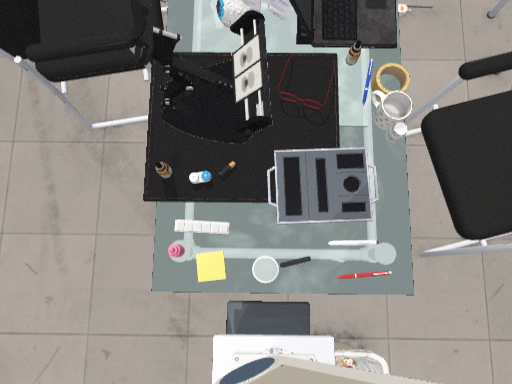

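View pics/scene0.png

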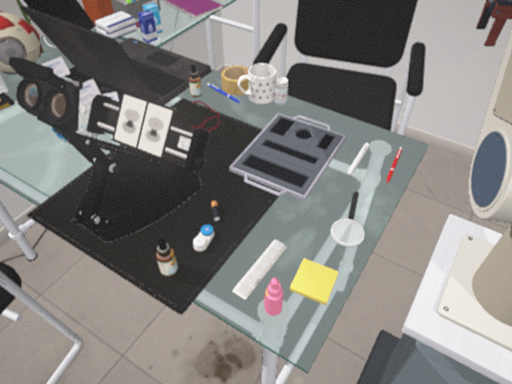

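The top view shows three bottles: amber at (163,170) standing on the black pad, amber at (354,52) on the glass beside the laptop, and pink at (177,252). The amber bottle on the pad fits the description. The tray is at (322,185), with the long prism recess at (291,186), the penlight recess at (321,186), and a short column of three: lens case at the top, round dropper in the middle, battery at the bottom. I'll confirm the bottle in a crop and get the tool axes.

```bash
cat >> h.py <<'E'
def axes():
    o=ctrl.get_obs();M=R.from_rotvec(o['orientation']).as_matrix();return o,M
E
python3 - <<'E'
from h import *
im=cv2.imread('pics/scene0.png')
c=[cv2.resize(im[y-30:y+30,x-30:x+30],(250,250),interpolation=cv2.INTER_CUBIC) for x,y in [(168,257),(195,80),(275,295)]]
cv2.imwrite('pics/cand.png',np.hstack(c))
o,M=axes();print(o['ee_pos'],M.round(3).tolist(),o['t'])
d=cams.get_image('wrist');print(np.array(d['mount']).round(3).tolist(),np.array(d['camera_matrix']).tolist())
E
```

```text
[ 245.58978164 -574.71588459  222.67752022] [[0.92, 0.393, -0.0], [0.393, -0.92, 0.0], [-0.0, -0.0, -1.0]] 1.2
[[0.0, -0.962, -0.273, 74.579], [1.0, 0.0, 0.001, 0.97], [-0.0, -0.273, 0.962, -162.557], [0.0, 0.0, 0.0, 1.0]] [[297.3186396354542, 0.0, 258.09159885548917], [0.0, 297.3186396354542, 193.932686275091], [0.0, 0.0, 1.0]]
```

View pics/cand.png

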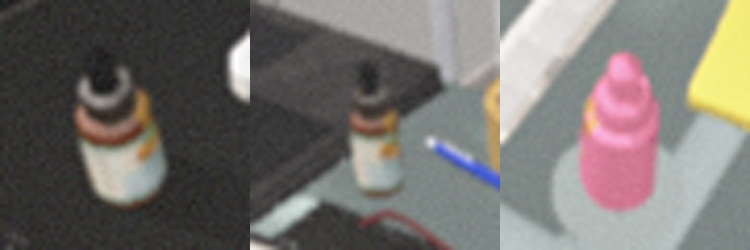

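The left crop (scene 168,257) is the amber bottle on the black pad, so it is the target. The middle one is the other amber bottle, standing on the glass, and the right one is the pink look-alike. I'll fly over the tray now.

Call:
move_arm --steps '[[[0,0,-0.4],0.92,0],[[0,0,-0.4],0.92,0],[[0,0,0],0.92,0],[[0,0,0],0.92,0],[[0,0,0],0.94,0]]'

```text
t: 1.67
ee_pos: [245.6, -574.8, 243.0]
orientation: [3.141, -0.005, 0.0]
ft_force: [-0.4, 0.0, -0.1]
width: 87.9
grasp_force: 0.0
```

Call:
move_arm --steps '[[[0.6,-0.87,0],0,0],[[0.6,-0.87,0],0,0],[[0.6,-0.87,0],0,0],[[0.6,-0.87,0],0,0],[[0.6,-0.87,0],0,0],[[0.6,-0.87,0],0,0],[[0.6,-0.87,0],0,0],[[0.6,-0.87,0],0,0],[[0.6,-0.87,0],0,0],[[0.6,-0.87,0],0,0],[[0.6,-0.87,0],0,0],[[0.6,-0.87,0],0,0],[[0.6,-0.87,0],0,0],[[0.6,-0.87,0],0,0],[[0.6,-0.87,0],0,0],[[0.6,-0.87,0],0,0],[[0.6,-0.87,0],0,0],[[0.6,-0.87,0],0,0],[[0.6,-0.87,0],0,0],[[0.6,-0.87,0],0,0]]'

```text
t: 3.33
ee_pos: [546.0, -138.3, 242.8]
orientation: [3.141, 0.001, 0.0]
ft_force: [0.6, 0.4, -0.4]
width: 87.8
grasp_force: 0.0
```

```bash
cat >> h.py <<'E'
def look(name,things,zs,pmin=.3,cam='wrist'):
    o,M=axes();d=cams.get_image(cam);save(d,name)
    for t in things:
        for q in cams.cut_out(cam,t)[:3]:
            if q['p']<pmin: continue
            m=np.asarray(q['pixels']).astype(np.uint8)
            c=max(cv2.findContours(m,0,cv2.CHAIN_APPROX_NONE)[0],key=cv2.contourArea)[:,0]
            P=at(d,c,zs[t],o)[:,:2].astype(np.float32)
            (cx,cy),(w,h),a=cv2.minAreaRect(P)
            if w>h: w,h,a=h,w,a+90   # a+90 = direction of the long side in world
            print(t,round(q['p'],2),'px',np.round(q['rect']).astype(int).tolist(),'xy %.1f %.1f short %.1f long %.1f long-dir %.1f'%(cx,cy,w,h,(a+90)%180))
    return o,d
E
python3 - <<'E'
from h import *
ins=T[5:]
o,d=look('w1.png',ins+['penlight'],{**{k:10 for k in ins},'penlight':7})
E
```

```text
prism_insert 0.68 px [191, 162, 71, 144] xy 548.6 -48.9 short 86.4 long 202.0 long-dir 2.3
lens_case_insert 0.75 px [315, 111, 72, 53] xy 623.0 -213.8 short 68.5 long 89.6 long-dir 92.7
battery_insert 0.75 px [313, 208, 63, 45] xy 490.6 -219.7 short 66.9 long 87.4 long-dir 91.6
dropper_insert 0.9 px [314, 158, 73, 49] xy 557.0 -215.4 short 67.3 long 90.0 long-dir 92.6
penlight 0.77 px [298, 265, 72, 13] xy 396.3 -200.9 short 16.0 long 107.8 long-dir 92.7
```

View pics/w1.png

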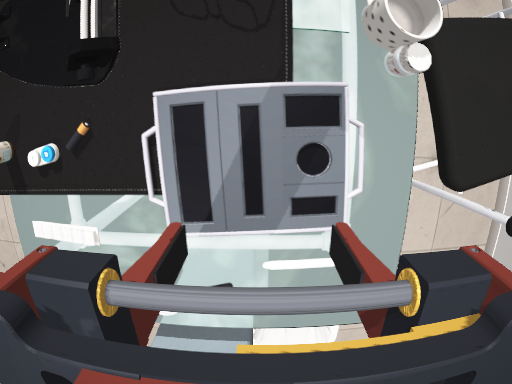

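The wrist view shows the tray and its recesses: prism (193,160), penlight (251,160), lens case (313,110), round dropper (313,158) and battery (313,206). The penlight at (298,265) is partly hidden behind a finger. Next I segment the dark recesses, here and again from a second position, to get the rim height.

```bash
cat >> h.py <<'E'
def recesses(d,o,box,z=10,thr=70):
    x0,y0,x1,y1=box;g=d['image'].max(2)
    m=np.zeros(g.shape,np.uint8);m[y0:y1,x0:x1]=(g[y0:y1,x0:x1]<thr)
    out=[]
    for c in cv2.findContours(m,cv2.RETR_EXTERNAL,cv2.CHAIN_APPROX_NONE)[0]:
        if cv2.contourArea(c)<200: continue
        P=at(d,c[:,0],z,o)[:,:2].astype(np.float32);(cx,cy),(w,h),a=cv2.minAreaRect(P)
        if w>h:w,h,a=h,w,a+90
        u=c[:,0].mean(0); out.append((u,(cx,cy)))
        print(u.round().astype(int),'xy %.1f %.1f  %.1f x %.1f dir %.1f'%(cx,cy,w+1.3,h+1.3,(a+90)%180))
    return out
E
python3 - <<'E'
from h import *
o,M=axes();d=cams.get_image('wrist')
for z in (10,20): recesses(d,o,(162,88,346,226),z)
E
```

```text
[312 204] xy 491.6 -218.9  26.5 x 64.0 dir 92.3
[312 158] xy 558.6 -214.8  44.1 x 45.7 dir 91.2
[250 159] xy 553.7 -131.3  25.9 x 152.0 dir 2.7
[191 162] xy 550.0 -49.3  44.6 x 166.1 dir 2.6
[311 110] xy 623.2 -212.6  42.1 x 74.6 dir 92.2
[312 204] xy 494.9 -217.0  25.9 x 62.4 dir 92.3
[312 158] xy 560.1 -213.0  43.0 x 44.6 dir 91.2
[250 159] xy 555.4 -131.6  25.3 x 148.2 dir 2.7
[191 162] xy 551.8 -51.6  43.5 x 162.0 dir 2.6
[311 110] xy 623.1 -210.8  41.1 x 72.8 dir 92.2
```

Call:
move_arm --steps '[[[-0.9,0.3,0],0,0],[[-0.9,0.3,0],0,0],[[-0.9,0.3,0],0,0],[[-0.9,0.3,0],0,0],[[-0.9,0.3,0],0,0],[[-0.9,0.3,0],0,0],[[0,0,0],0,0]]'

```text
t: 4.32
ee_pos: [406.3, -185.4, 242.4]
orientation: [-3.141, 0.003, 0.004]
ft_force: [-0.6, 0.3, 0.5]
width: 87.9
grasp_force: 0.0
```

```bash
python3 - <<'E'
from h import *
ins=T[5:]
o,d=look('w2.png',ins+['penlight','prism_bar'],{**{k:10 for k in ins},'penlight':7,'prism_bar':3})
print(o['ee_pos'])
E
```

```text
prism_insert 0.78 px [159, 68, 61, 136] xy 552.4 -48.3 short 83.4 long 199.1 long-dir 2.4
penlight_insert 0.96 px [218, 66, 66, 131] xy 550.2 -129.9 short 83.9 long 188.0 long-dir 2.4
lens_case_insert 0.83 px [278, 15, 74, 29] xy 615.2 -212.5 short 45.0 long 88.6 long-dir 91.5
battery_insert 0.88 px [283, 105, 68, 50] xy 493.5 -218.4 short 65.8 long 88.2 long-dir 93.2
battery_insert 0.52 px [19, 76, 27, 25] xy 574.2 212.3 short 32.7 long 74.3 long-dir 98.4
dropper_insert 0.65 px [280, 52, 73, 51] xy 559.8 -214.2 short 66.9 long 89.7 long-dir 93.1
penlight 0.66 px [280, 175, 102, 11] xy 397.1 -215.9 short 14.5 long 136.0 long-dir 91.0
penlight 0.6 px [277, 16, 70, 32] xy 615.6 -212.8 short 46.6 long 90.0 long-dir 91.6
prism_bar 0.8 px [35, 155, 63, 22] xy 437.0 196.8 short 34.0 long 152.4 long-dir 87.8
[ 406.34053883 -185.43961433  242.41868606]
```

View pics/w2.png

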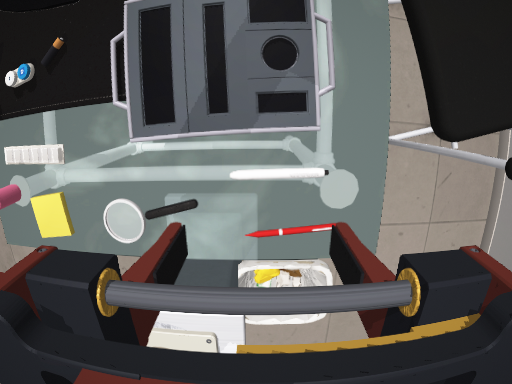

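View 2 shows the tray recesses (155,65), (215,60), (283,102) and (280,52), the penlight in full at (280,173), and the prism bar at (35,155). I'll triangulate heights from the two views, then go over to the prism bar.

```bash
cat >> h.py <<'E'
def tri(rays):
    A=np.zeros((3,3));b=np.zeros(3)
    for o,v in rays:
        v=v/np.linalg.norm(v);P=np.eye(3)-np.outer(v,v);A+=P;b+=P@o
    return np.linalg.solve(A,b)
E
python3 - <<'E'
from h import *
o,M=axes();d=cams.get_image('wrist')
b=recesses(d,o,(134,0,313,131),10)
# triangulate centres by height at which both views agree
import pickle
d1={'image':cv2.cvtColor(cv2.imread('pics/w1.png'),cv2.COLOR_BGR2RGB),**{k:d[k] for k in('camera_matrix','mount')}}
o1={'ee_pos':[546.0,-138.3,242.8],'orientation':[3.141,.001,0]}
a=recesses(d1,o1,(162,88,346,226),10)
for (u,p) in a:
    best=min(b,key=lambda q:np.hypot(*(np.array(q[1])-p)))
    if np.hypot(*(np.array(best[1])-p))>25: continue
    # project centre back via rays through world point at z=10
    def rr(ob,p):
        W=np.eye(4);W[:3,:3]=R.from_rotvec(ob['orientation']).as_matrix();W[:3,3]=ob['ee_pos'];c=(W@np.array(d['mount']))[:3,3]
        return c,np.r_[p,10]-c
    print(u.round(),tri([rr(o1,p),rr(o,best[1])]).round(1))
E
```

```text
[281 105] xy 494.5 -217.6  28.7 x 67.2 dir 92.5
[282  56] xy 561.5 -214.1  48.2 x 49.5 dir 160.3
[156  69] xy 553.1 -47.0  48.3 x 171.1 dir 2.7
[216  58] xy 556.8 -129.7  30.2 x 157.3 dir 2.1
[278  13] xy 623.5 -212.7  40.4 x 76.9 dir 91.8
[313 205] xy 492.2 -218.3  26.1 x 63.7 dir 92.9
[313 158] xy 558.6 -213.8  44.2 x 44.5 dir 91.5
[251 159] xy 554.2 -130.7  25.7 x 151.8 dir 2.7
[192 162] xy 550.5 -48.6  43.9 x 165.9 dir 2.9
[312 110] xy 624.2 -212.2  42.6 x 74.8 dir 92.8
[313. 205.] [ 494.4 -217.    16.6]
[313. 158.] [ 559.9 -213.    17.4]
[251. 159.] [ 555.5 -130.8   17.5]
[192. 162.] [551.8 -50.1  18. ]
[312. 110.] [ 624.2 -212.7    7.7]
```

Call:
move_arm --steps '[[[0,-1,0],-1,0],[[0.087,-0.996,0],-1,0],[[0.174,-0.985,0],-1,0],[[0.259,-0.966,0],-1,0],[[0.342,-0.94,0],-1,0],[[0.423,-0.906,0],-1,0],[[0.5,-0.866,0],-1,0],[[0.574,-0.819,0],-1,0],[[0.643,-0.766,0],-1,0],[[0.707,-0.707,0],-1,0],[[0.766,-0.643,0],-1,0],[[0.819,-0.574,0],-1,0],[[0.866,-0.5,0],-1,0],[[0.906,-0.423,0],-1,0],[[0.94,-0.342,0],-1,0],[[0.966,-0.259,0],-1,0],[[0.985,-0.174,0],-1,0],[[0.996,-0.087,0],-0.5,0]]'

```text
t: 6.27
ee_pos: [409.8, 267.1, 242.5]
orientation: [-2.263, -2.179, 0.0]
ft_force: [-0.4, 0.1, -0.5]
width: 87.5
grasp_force: 0.0
```

The rim comes out at z≈17 and the tray yaw at about 2.6°. Now I look at the loose things from here.

```bash
python3 - <<'E'
from h import *
o,d=look('w3.png',T[:5],{'prism_bar':3,'penlight':7,'lens_case':9,'battery':7,'dropper':40},.25)
E
```

```text
prism_bar 0.67 px [281, 212, 28, 97] xy 436.8 197.3 short 31.1 long 150.5 long-dir 87.4
penlight 0.62 px [371, 207, 20, 43] xy 576.2 203.0 short 32.7 long 66.6 long-dir 98.7
lens_case 0.8 px [371, 206, 20, 41] xy 575.4 203.9 short 32.4 long 64.8 long-dir 98.7
battery 0.59 px [382, 252, 23, 28] xy 602.8 126.2 short 14.8 long 56.2 long-dir 132.9
dropper 0.8 px [226, 180, 29, 36] xy 369.7 258.8 short 33.5 long 46.8 long-dir 61.1
dropper 0.79 px [397, 142, 48, 25] xy 595.6 300.4 short 34.4 long 72.0 long-dir 165.4
```

View pics/w3.png

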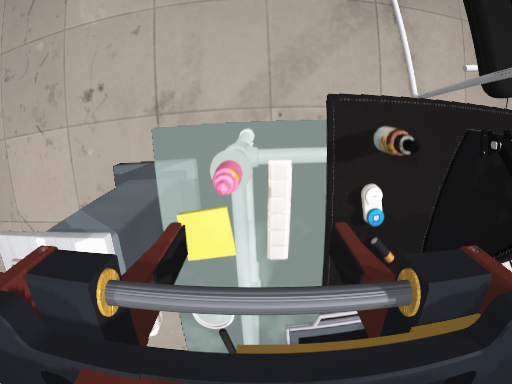

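The prism bar is at (281,212) px, i.e. (437,197) with its base on the glass, and the tool yaw already matches it. The pink bottle at (226,180) is close by, so I'll grip a little toward -y. The lens case is at (371,206), the battery at (382,250) and the amber bottle at (397,142).

Call:
move_arm --steps '[[[-0.74,0.3,0.9],0,0.4],[[-0.74,0.3,0.9],0,0.4],[[-0.74,0.3,0.9],0,0.4],[[-0.74,0.3,0.9],0,0.4],[[0,0,0.9],0,0.4],[[0,0,0.9],0,0.4],[[0,0,0.9],0,0.4],[[0,0,0.9],0,0.4],[[0,0,0.9],0,0.4],[[0,0,0.5],0,0.4],[[0,0,0.5],0,0.4],[[0,0,0],0,0.4],[[0,0,0],0,0.4]]'

```text
t: 7.65
ee_pos: [436.5, 189.2, 15.0]
orientation: [-2.27, -2.171, 0.002]
ft_force: [-0.2, 0.7, 0.6]
width: 52.7
grasp_force: 0.0
```

```bash
python3 - <<'E'
from h import *
o,d=look('w4.png',['prism_bar'],{'prism_bar':3},.25)
print(o['ee_pos'],o['orientation'],o['width'])
E
```

```text
prism_bar 0.64 px [258, 207, 58, 222] xy 437.4 209.8 short 32.9 long 126.3 long-dir 87.0
[436.51541139 189.23192325  14.99828956] [-2.26998099e+00 -2.17107366e+00  2.22438220e-03] 52.70275227671357
```

View pics/w4.png

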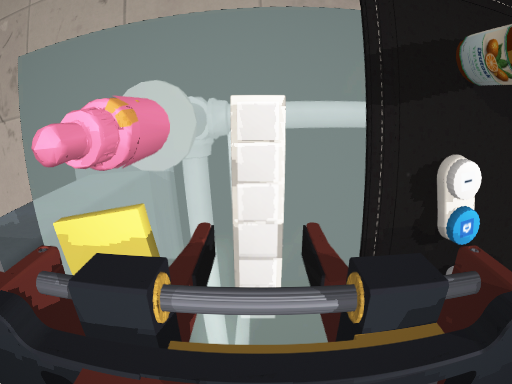

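The fingers straddle the bar (centre about col 258) and nothing is touching. I'll go down and grip.

Call:
move_arm --steps '[[[0,0,0.21],0,0.4],[[0,0,0.21],0,0.4],[[0,0,0],0,0.7],[[0,0,0],0,1],[[0,0,0],0,1],[[0,0,0],0,1],[[0,0,0],0,1],[[0,0,0],0,1],[[0,0,0],0,1]]'

```text
t: 8.5
ee_pos: [436.9, 190.3, 4.8]
orientation: [2.269, 2.173, 0.0]
ft_force: [-0.4, 1.0, 0.5]
width: 23.6
grasp_force: 30.0
```

Call:
move_arm --steps '[[[0,0,-0.8],0,1],[[0,0,-0.8],0,1],[[0,0,-0.8],0,1],[[0,0,-0.8],1,1],[[0,0,0],1,1],[[0,0,0],1,1],[[0,0,0],1,1],[[0,0,0],1,1],[[0,0,0],1,1],[[0,0,0],1,1],[[0,0,0],1,1],[[0,0,0],1,1],[[0,0,0],1,1],[[0,0,0],1,1],[[0,0,0],1,1],[[0,0,0],1,1],[[0,0,0],1,1],[[0,0,0],1,1],[[0,0,0],1,1]]'

```text
t: 10.08
ee_pos: [436.7, 190.1, 84.6]
orientation: [3.135, 0.2, -0.0]
ft_force: [0.7, -0.6, -0.2]
width: 23.6
grasp_force: 30.0
```

```bash
cat >> h.py <<'E'
def go(x,y,z):
    o,M=axes();s=M.T@(np.array([x,y,z])-o['ee_pos'])/25
    print('units',s.round(2),'pos',np.round(o['ee_pos'],1),'yaw %.1f'%np.degrees(np.arctan2(M[1,0],M[0,0])),'w %.1f t %.1f q6 %.2f'%(o['width'],o['t'],o['qpos'][5]),'F',np.round(o['ft_force'],1))
E
python3 -c "
from h import *
go(544.9,-50.4,45)"
```

```text
units [ 3.07 10.09  1.58] pos [436.7 190.1  84.6] yaw 7.3 w 23.6 t 10.1 q6 1.83 F [ 0.7 -0.6 -0.2]
```

Call:
move_arm --steps '[[[0,0,0],0.94,1],[[0.354,0.892,0],0,1],[[0.354,0.892,0],0,1],[[0.354,0.892,0],0,1],[[0.354,0.892,0],0,1],[[0.354,0.892,0],0,1],[[0.354,0.892,0],0,1],[[0.354,0.892,0],0,1],[[0.354,0.892,0],0,1],[[0.354,0.892,0],0,1],[[0.354,0.892,0.5],0,1],[[0.354,0.892,0.5],0,1],[[0,0,0.5],0,1],[[0,0,0],0,1],[[0,0,0],0,1]]'

```text
t: 11.33
ee_pos: [544.9, -49.6, 46.4]
orientation: [-3.14, -0.077, 0.004]
ft_force: [0.0, 0.4, -0.4]
width: 23.7
grasp_force: 30.0
```

```bash
python3 - <<'E'
from h import *
go(544.9,-50.4,45)
o,d=look('w5.png',['prism_bar','prism_insert','lens_case_insert','dropper_insert','penlight_insert'],{'prism_bar':43,'prism_insert':17,'lens_case_insert':17,'dropper_insert':17,'penlight_insert':17},.25)
E
```

```text
units [-0.    0.03  0.05] pos [544.9 -49.6  46.4] yaw 2.8 w 23.7 t 11.3 q6 1.41 F [ 0.   0.4 -0.4]
prism_bar 0.59 px [258, 212, 66, 233] xy 569.0 -50.1 short 33.2 long 120.4 long-dir 3.6
prism_insert 0.57 px [258, 197, 130, 254] xy 582.2 -49.2 short 82.3 long 131.8 long-dir 2.8
lens_case_insert 0.55 px [467, 129, 89, 90] xy 623.8 -213.4 short 65.5 long 88.2 long-dir 93.5
dropper_insert 0.76 px [458, 209, 97, 82] xy 558.1 -216.8 short 66.2 long 88.1 long-dir 92.8
penlight_insert 0.9 px [373, 174, 119, 208] xy 574.4 -131.4 short 84.2 long 156.6 long-dir 2.4
```

View pics/w5.png

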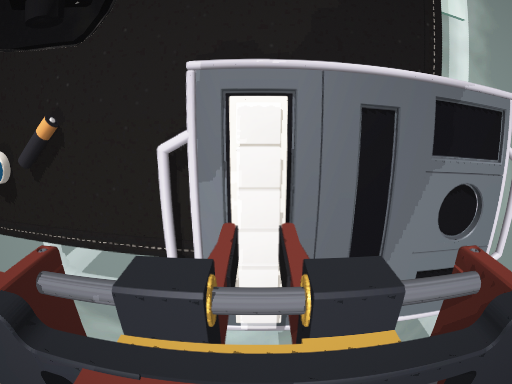

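The bar hangs centred over its recess (258,200). I'll lower it and feel for the floor.

Call:
move_arm --steps '[[[0,0.02,0.35],0,1],[[0,0,0.35],0,1],[[0,0,0.25],0,1],[[0,0,0.08],0,1],[[0,0,0],0,1]]'

```text
t: 12.05
ee_pos: [545.6, -50.4, 20.4]
orientation: [-3.14, -0.078, 0.003]
ft_force: [-0.5, 0.4, -0.4]
width: 23.9
grasp_force: 30.0
```

Call:
move_arm --steps '[[[0,0,0.05],0,1],[[0,0,0.05],0,1],[[0,0,0],0,1]]'

```text
t: 12.3
ee_pos: [546.2, -50.5, 19.9]
orientation: [-3.141, -0.078, 0.0]
ft_force: [-3.7, 0.6, 11.7]
width: 23.4
grasp_force: 30.0
```

```bash
python3 - <<'E'
from h import *
o,M=axes();d=cams.get_image('wrist')
im=cv2.cvtColor(d['image'],cv2.COLOR_RGB2BGR)
cv2.imwrite('pics/w6.png',cv2.resize(im[80:330,180:340],(384,600),interpolation=cv2.INTER_CUBIC))
g=d['image'].max(2)
for c in (235,250,262,275): print(c,g[90:130,c].tolist())
E
```

```text
235 [82, 84, 50, 25, 26, 59, 245, 252, 252, 252, 252, 252, 251, 251, 252, 251, 250, 251, 251, 251, 251, 251, 251, 251, 251, 251, 250, 251, 251, 251, 252, 252, 252, 252, 252, 252, 252, 252, 252, 251]
250 [85, 78, 46, 26, 26, 71, 251, 252, 251, 252, 252, 252, 253, 254, 254, 254, 254, 249, 248, 248, 248, 248, 248, 248, 248, 248, 248, 248, 248, 248, 248, 248, 248, 248, 247, 247, 247, 247, 247, 247]
262 [84, 78, 46, 27, 26, 70, 250, 251, 251, 252, 252, 251, 253, 254, 254, 254, 254, 248, 248, 249, 249, 248, 248, 248, 248, 248, 248, 248, 247, 247, 247, 247, 247, 247, 247, 247, 246, 246, 246, 246]
275 [84, 81, 48, 26, 25, 64, 246, 252, 251, 251, 251, 251, 253, 254, 254, 254, 254, 250, 248, 248, 248, 248, 248, 248, 248, 248, 247, 247, 247, 247, 247, 246, 246, 246, 246, 246, 245, 245, 245, 245]
```

View pics/w6.png

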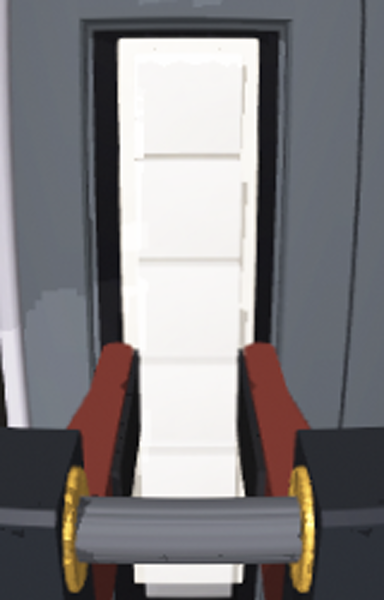

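```bash
python3 - <<'E'
from h import *
o,M=axes();d=cams.get_image('wrist');print(o['ee_pos'])
for z in (14,17,20):print(z,at(d,[[256,91.7],[256,95.2]],z,o).round(1)[:,:2].tolist())
im=cv2.cvtColor(d['image'],cv2.COLOR_RGB2BGR);g=d['image'].max(2)
for r in (110,140,170): print(r,g[r,215:305].tolist())
E
```

```text
[546.19040863 -50.50647622  19.88192574]
14 [[632.3, -46.1], [630.3, -46.2]]
17 [[632.1, -46.2], [630.2, -46.3]]
20 [[631.9, -46.2], [630.0, -46.3]]
110 [60, 78, 118, 93, 31, 31, 31, 31, 32, 31, 32, 31, 31, 49, 214, 250, 252, 252, 252, 252, 251, 254, 251, 249, 249, 249, 249, 249, 249, 249, 248, 248, 248, 248, 248, 248, 248, 248, 248, 248, 248, 249, 248, 248, 248, 249, 249, 249, 249, 249, 249, 249, 248, 248, 248, 248, 248, 248, 247, 248, 248, 248, 248, 248, 248, 242, 210, 220, 251, 251, 251, 250, 224, 32, 31, 30, 32, 32, 31, 31, 44, 100, 118, 95, 86, 95, 105, 119, 119, 120]
140 [72, 88, 111, 117, 62, 29, 28, 29, 28, 29, 29, 28, 29, 29, 73, 251, 251, 251, 251, 251, 251, 254, 255, 255, 254, 247, 247, 247, 247, 246, 246, 246, 246, 246, 247, 246, 247, 246, 245, 245, 246, 246, 246, 246, 246, 246, 246, 246, 245, 245, 245, 245, 245, 245, 245, 245, 245, 245, 244, 244, 244, 244, 244, 244, 244, 229, 246, 251, 251, 250, 250, 245, 125, 33, 29, 29, 29, 29, 28, 29, 66, 117, 115, 74, 96, 100, 115, 119, 119, 119]
170 [84, 66, 90, 116, 110, 26, 26, 26, 27, 27, 26, 25, 27, 26, 65, 192, 250, 250, 250, 250, 249, 250, 254, 253, 248, 248, 248, 248, 248, 248, 248, 248, 247, 247, 247, 247, 247, 247, 247, 247, 247, 247, 247, 246, 247, 247, 247, 247, 247, 247, 247, 247, 247, 247, 247, 246, 246, 247, 247, 247, 247, 246, 246, 246, 244, 230, 209, 239, 250, 249, 248, 200, 37, 26, 26, 26, 26, 26, 26, 56, 103, 117, 84, 90, 101, 115, 117, 118, 118, 117]
```

The bar is inside the recess sideways, but its far end (row 95) sits only about 2 mm from the recess end (row 92). I'll lift a hair, shift back 5 mm, lower and release.

Call:
move_arm --steps '[[[0,0,-0.13],0,1],[[-0.1,0,0],0,1],[[-0.12,0,0],0,1],[[0,0,0.1],0,1],[[0,0,0],0,1],[[0,0,0],0.0,0.6],[[0,0,0],0,0.5],[[0,0,0],0,0.5],[[0,0,-0.3],0,0.5],[[0,0,-0.8],0,0.4],[[0,0,-0.9],0,0.3],[[0,0,-0.9],0,0.2],[[-0.8,0,-0.9],0,0],[[-0.8,0,-0.9],0,0],[[-0.8,0,0],0,0],[[-0.8,0,0],0,0],[[0,0,0],0,0]]'

```text
t: 13.82
ee_pos: [457.1, -54.5, 137.5]
orientation: [-3.14, -0.077, 0.004]
ft_force: [-1.7, 0.3, -0.6]
width: 87.1
grasp_force: 0.0
```

```bash
python3 - <<'E'
from h import *
go(555,-131,45)
o,d=look('w7.png',['prism_bar','prism_insert','penlight'],{'prism_bar':18,'prism_insert':19,'penlight':7},.25)
im=cv2.imread('pics/w7.png');cv2.imwrite('pics/w7c.png',cv2.resize(im[0:220,120:380],(780,600)))
E
```

```text
units [3.77 3.25 3.69] pos [457.1 -54.5 137.5] yaw 2.8 w 87.1 t 13.8 q6 1.38 F [-1.7  0.3 -0.6]
prism_bar 0.85 px [258, 95, 38, 153] xy 549.6 -51.7 short 32.6 long 148.1 long-dir 3.2
prism_insert 0.61 px [259, 95, 87, 189] xy 549.2 -50.6 short 81.5 long 188.8 long-dir 2.8
penlight 0.82 px [400, 243, 85, 14] xy 397.3 -228.7 short 16.7 long 112.7 long-dir 92.5
```

View pics/w7c.png

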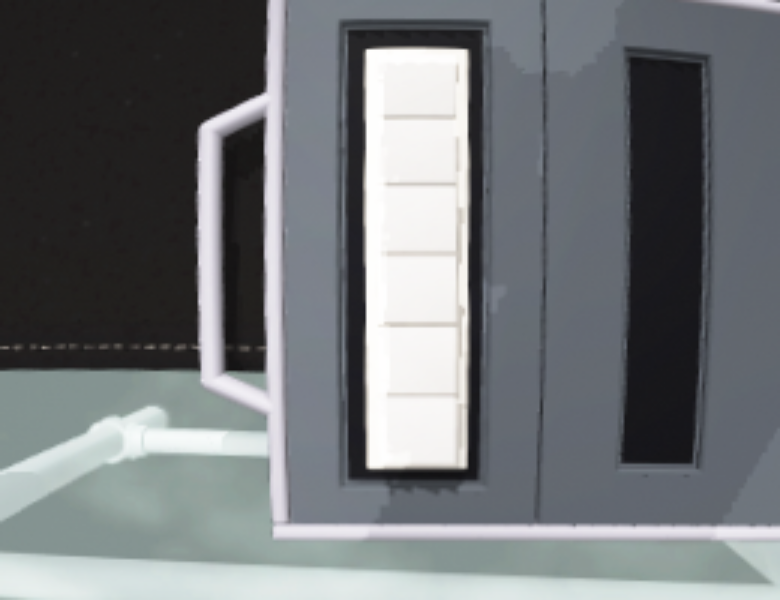

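The bar lies flat and centred in its recess (dark gap all round). Next is the penlight at (397,-216), lying along y.

Call:
move_arm --steps '[[[0,0,0.17],-0.98,0.4],[[0,0,0.17],-0.98,0.4],[[0,0,0.17],-0.98,0.4],[[0,0,0.17],-0.98,0.4],[[0,0,0.17],-0.98,0.4],[[0,0,0.17],-0.98,0.4],[[0,0,0.17],-0.98,0.4],[[0,0,0.17],-0.98,0.4],[[0,0,0.17],-0.98,0.4],[[0,0,0.17],-0.98,0.4],[[0,0,0.17],-0.98,0.4],[[0,0,0.17],-0.98,0.4],[[0,0,0.17],-0.98,0.4],[[0,0,0.17],-0.98,0.4],[[0,0,0.17],-0.98,0.4],[[0,0,0.17],-0.98,0.4],[[0,0,0.17],-0.98,0.4],[[0,0,0.17],-0.98,0.4]]'

```text
t: 15.52
ee_pos: [462.2, -54.7, 60.1]
orientation: [2.196, 2.246, 0.0]
ft_force: [-0.2, -0.2, -0.5]
width: 52.6
grasp_force: 0.0
```

Call:
move_arm --steps '[[[-0.916,-0.357,0],0,0.4],[[-0.916,-0.357,0],0,0.4],[[-0.916,-0.357,0],0,0.4],[[-0.916,-0.357,0],0,0.4],[[-0.916,-0.357,0],0,0.4],[[-0.916,-0.357,0],0,0.4],[[-0.916,-0.357,0],0,0.4],[[0,0,0],0,0.4],[[0,0,0],0,0.4]]'

```text
t: 16.27
ee_pos: [402.0, -217.3, 60.4]
orientation: [2.204, 2.238, 0.0]
ft_force: [0.5, 0.5, -0.4]
width: 52.7
grasp_force: 0.0
```

```bash
python3 - <<'E'
from h import *
go(397.2,-215.9,2.5)
o,d=look('w8.png',['penlight'],{'penlight':7},.25)
E
```

```text
units [ 0.06 -0.19  2.31] pos [ 402.  -217.3   60.4] yaw 90.9 w 52.7 t 16.3 q6 -0.54 F [ 0.5  0.5 -0.4]
penlight 0.59 px [252, 200, 24, 169] xy 397.2 -216.3 short 13.6 long 137.6 long-dir 91.8
```

Call:
move_arm --steps '[[[0.05,-0.19,0.6],-0.15,0.4],[[0,0,0.6],0,0.4],[[0,0,0.6],0,0.4],[[0,0,0.35],0,0.4],[[0,0,0.16],0,0.5],[[0,0,0],0,0.8],[[0,0,0],0,1],[[0,0,0],0,1],[[0,0,0],0,1],[[0,0,0],0,1],[[0,0,0],0,1],[[0,0,0],0,1],[[0,0,0],0,1]]'

```text
t: 17.45
ee_pos: [396.9, -215.2, 3.4]
orientation: [2.186, 2.255, 0.0]
ft_force: [-0.0, 0.4, 5.7]
width: 13.4
grasp_force: 30.0
```

Call:
move_arm --steps '[[[0,0,-0.9],0,1],[[0,0,-0.9],0,1],[[0,0,-0.9],0.99,1],[[0,0,0],0.99,1],[[0,0,0],0.99,1],[[0,0,0],0.99,1],[[0,0,0],0.99,1],[[0,0,0],0.99,1],[[0,0,0],0.99,1],[[0,0,0],0.99,1],[[0,0,0],0.99,1],[[0,0,0],0.99,1],[[0,0,0],0.99,1],[[0,0,0],0.99,1],[[0,0,0],0.99,1],[[0,0,0],0.99,1],[[0,0,0],0.99,1],[[0,0,0],0.99,1],[[0,0,0],0.99,1],[[0,0,0],0.99,1]]'

```text
t: 19.12
ee_pos: [396.3, -214.9, 70.4]
orientation: [-3.141, -0.067, 0.0]
ft_force: [0.1, -0.4, -0.7]
width: 13.1
grasp_force: 30.0
```

```bash
python3 -c "
from h import *
go(554,-131,45)"
```

```text
units [ 6.45 -3.09  1.02] pos [ 396.3 -214.9   70.4] yaw 2.4 w 13.1 t 19.1 q6 1.01 F [ 0.1 -0.4 -0.7]
```

Call:
move_arm --steps '[[[0.92,-0.44,0],0,1],[[0.92,-0.44,0],0,1],[[0.92,-0.44,0],0,1],[[0.92,-0.44,0],0,1],[[0.92,-0.44,0],0,1],[[0.92,-0.44,0.5],0,1],[[0.92,-0.44,0.5],0,1],[[0,0,0],0,1],[[0,0,0],0,1]]'

```text
t: 19.87
ee_pos: [553.6, -129.8, 44.6]
orientation: [-3.14, -0.076, 0.002]
ft_force: [-0.1, -0.6, -0.7]
width: 13.7
grasp_force: 30.0
```

```bash
python3 - <<'E'
from h import *
go(554,-131,20.5)
o,d=look('w9.png',['penlight','penlight_insert'],{'penlight':49,'penlight_insert':19},.25)
x=at(d,np.c_[np.full(120,256),np.arange(60,180)],19,o);g=d['image'].max(2)
print([(r,int(g[r,256]),round(x[r-60,0])) for r in range(70,150,2)])
print(g[180,205:310].tolist())
E
```

```text
units [0.01 0.05 0.96] pos [ 553.6 -129.8   44.6] yaw 2.8 w 13.7 t 19.9 q6 1.27 F [-0.1 -0.6 -0.7]
penlight 0.59 px [259, 229, 29, 209] xy 572.4 -130.1 short 14.4 long 99.3 long-dir 3.0
penlight_insert 0.68 px [261, 204, 128, 254] xy 589.6 -129.8 short 81.5 long 125.3 long-dir 2.6
[(70, 227, 655), (72, 205, 654), (74, 140, 652), (76, 129, 651), (78, 129, 650), (80, 130, 649), (82, 127, 647), (84, 128, 646), (86, 128, 645), (88, 129, 643), (90, 128, 642), (92, 128, 641), (94, 128, 640), (96, 126, 638), (98, 127, 637), (100, 127, 636), (102, 127, 635), (104, 127, 633), (106, 127, 632), (108, 67, 631), (110, 90, 629), (112, 26, 628), (114, 29, 627), (116, 34, 626), (118, 34, 624), (120, 32, 623), (122, 39, 622), (124, 254, 621), (126, 255, 619), (128, 255, 618), (130, 255, 617), (132, 255, 616), (134, 255, 614), (136, 255, 613), (138, 255, 612), (140, 255, 610), (142, 255, 609), (144, 255, 608), (146, 255, 607), (148, 255, 605)]
[125, 124, 124, 125, 124, 125, 126, 126, 126, 126, 126, 126, 126, 126, 126, 126, 126, 127, 126, 126, 126, 126, 126, 127, 126, 126, 127, 126, 126, 126, 124, 111, 90, 103, 125, 98, 28, 29, 29, 28, 72, 190, 244, 250, 252, 253, 254, 254, 254, 254, 254, 255, 255, 255, 254, 254, 254, 253, 253, 252, 251, 249, 244, 237, 224, 165, 42, 28, 29, 28, 29, 29, 29, 84, 124, 113, 102, 112, 123, 126, 126, 126, 126, 127, 126, 126, 126, 126, 126, 125, 124, 125, 125, 124, 124, 124, 124, 124, 124, 125, 125, 124, 124, 124, 124]
```

View pics/w9.png

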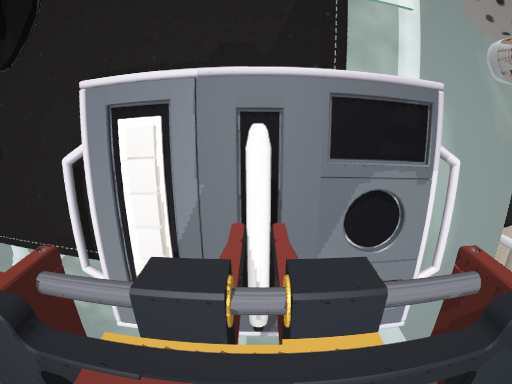

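The penlight hangs centred over its recess (258,200). I'll lower and release.

Call:
move_arm --steps '[[[0,0.04,0.4],0,1],[[0,0,0.35],0,1],[[0,0,0.2],0,1],[[0,0,0.05],0,1],[[0,0,0.04],0,1],[[0,0,0],0,1]]'

```text
t: 20.52
ee_pos: [553.3, -131.5, 19.2]
orientation: [-3.14, -0.073, 0.002]
ft_force: [-0.4, 1.8, -0.6]
width: 12.9
grasp_force: 30.0
```

Call:
move_arm --steps '[[[0,0,0.03],0,1],[[0,0,0.03],0,1],[[0,0,0],0,1]]'

```text
t: 20.77
ee_pos: [553.9, -131.6, 18.8]
orientation: [3.141, 0.074, 0.001]
ft_force: [-3.5, 0.0, 7.6]
width: 12.9
grasp_force: 34.0
```

Call:
move_arm --steps '[[[0,0,-0.03],0,0.75],[[0,0,0],0,0.75],[[0,0,0],0,0.75],[[0,0,-0.3],0,0.7],[[0,0,-0.9],0,0.6],[[0,0,-0.9],0,0.4],[[0,0,-0.9],-0.96,0.2],[[0,0,-0.9],-0.96,0],[[0,0,-0.9],-0.96,0],[[0,0,-0.9],-0.96,0],[[0,0,0],-0.96,0],[[0,0,0],-0.96,0],[[0,0,0],-0.96,0],[[0,0,0],-0.96,0],[[0,0,0],-0.96,0],[[0,0,0],-0.96,0],[[0,0,0],-0.96,0],[[0,0,0],-0.96,0],[[0,0,0],-0.96,0],[[0,0,0],-0.96,0]]'

```text
t: 22.43
ee_pos: [553.9, -131.6, 161.6]
orientation: [2.571, 1.804, 0.0]
ft_force: [-0.6, 0.6, -0.1]
width: 87.9
grasp_force: 0.0
```

```bash
python3 - <<'E'
from h import *
go(560,140,175)
o,d=look('w10.png',['penlight','penlight_insert'],{'penlight':22,'penlight_insert':19},.25)
d=cams.get_image('top');q=[c for c in cams.boxes_of('top','penlight')];print([(round(c['p'],2),np.round(c['rect'])) for c in q])
E
```

```text
units [10.3  -3.46 -0.54] pos [ 553.9 -131.6  161.6] yaw 70.1 w 87.9 t 22.4 q6 0.09 F [-0.6  0.6 -0.1]
penlight 0.92 px [262, 184, 123, 52] xy 554.2 -132.5 short 14.1 long 136.2 long-dir 2.1
penlight_insert 0.72 px [258, 177, 190, 131] xy 554.5 -131.1 short 82.8 long 195.5 long-dir 2.7
[]
```

Call:
move_arm --steps '[[[0,0,-0.1],-1,0],[[0,0,-0.1],-1,0],[[0,0,-0.1],-1,0],[[0,0,-0.1],-1,0],[[0,0,-0.1],-1,0],[[0.9,0.1,0],0,0],[[0.9,0.1,0],0,0],[[0.9,0.1,0],0,0],[[0.9,0.1,0],0,0],[[0.9,0.1,0],0,0],[[0.9,0.1,0],0,0],[[0.9,0.1,0],0,0],[[0.9,0.1,0],0,0],[[0.9,0.1,0],0,0],[[0.9,0.1,0],0,0],[[0.9,0.1,0],0,0],[[0.9,0.1,0],0,0],[[0,0,0],0,0]]'

```text
t: 24.18
ee_pos: [560.9, 143.2, 173.9]
orientation: [-2.124, -2.315, -0.002]
ft_force: [0.3, -0.3, 1.1]
width: 87.7
grasp_force: 0.0
```

```bash
python3 - <<'E'
from h import *
o,d=look('w11.png',['lens_case','battery','dropper'],{'lens_case':9,'battery':7,'dropper':40},.25)
go(575,204,60)
E
```

```text
lens_case 0.55 px [274, 121, 28, 58] xy 574.8 206.5 short 30.3 long 61.5 long-dir 99.7
battery 0.93 px [292, 193, 34, 40] xy 600.0 129.2 short 14.1 long 52.9 long-dir 133.6
dropper 0.81 px [88, 71, 64, 33] xy 362.0 261.1 short 35.8 long 89.1 long-dir 169.4
dropper 0.76 px [299, 32, 38, 47] xy 588.7 307.0 short 34.8 long 57.7 long-dir 69.7
units [2.53 0.8  4.54] pos [560.5 139.3 173.6] yaw 94.8 w 87.8 t 24.4 q6 0.14 F [ 0.4 -0.1 -0.4]
```

View pics/w11.png

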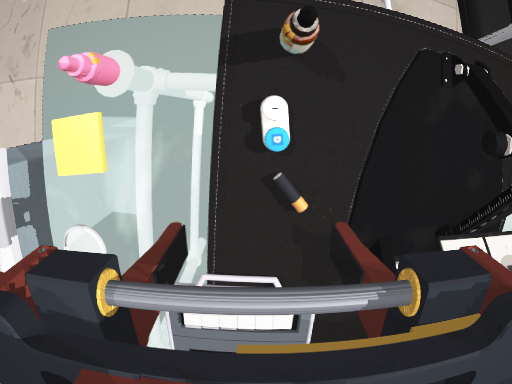

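Over the pad the lens case is at (274,121) px, the battery at (291,193) and the amber dropper at (299,32); the slit lamp base is to the right beyond col 350. I'll move over the lens case.

Call:
move_arm --steps '[[[0,0,0.6],-0.9,0.3],[[0.63,0.25,0.8],0,0.3],[[0.63,0.25,0.8],0,0.3],[[0.63,0.25,0.8],0,0.3],[[0.63,0.25,0.8],0,0.3],[[0,0,0.7],0,0.3],[[0,0,0.2],0,0.3],[[0,0,0],0,0.3],[[0,0,0],0,0.3],[[0,0,0],0,0.3]]'

```text
t: 25.22
ee_pos: [575.8, 205.6, 57.4]
orientation: [2.033, 2.394, 0.002]
ft_force: [0.3, -0.1, 0.6]
width: 61.3
grasp_force: 0.0
```

```bash
python3 - <<'E'
from h import *
o,d=look('w12.png',['lens_case','battery'],{'lens_case':9,'battery':7},.25)
go(575,205,3.5)
E
```

```text
lens_case 0.55 px [255, 212, 38, 83] xy 575.0 203.5 short 29.9 long 67.6 long-dir 99.4
battery 0.81 px [270, 300, 41, 54] xy 585.5 144.6 short 12.1 long 16.1 long-dir 9.3
units [-0.04 -0.04  2.16] pos [575.8 206.1  57.4] yaw 99.3 w 61.4 t 25.4 q6 0.16 F [ 0.6 -0.2 -0.2]
```

View pics/w12.png

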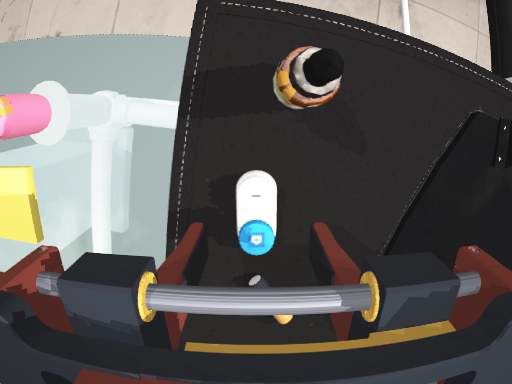

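Call:
move_arm --steps '[[[-0.08,-0.04,0.6],0,0.3],[[0,0,0.6],0,0.3],[[0,0,0.5],0,0.3],[[0,0,0.3],0,0.3],[[0,0,0.12],0,0.4],[[0,0,0],0,0.7],[[0,0,0],0,1],[[0,0,0],0,1],[[0,0,0],0,1],[[0,0,0],0,1],[[0,0,0],0,1],[[0,0,0],0,1]]'

```text
t: 26.37
ee_pos: [576.0, 204.9, 6.3]
orientation: [2.031, 2.394, 0.005]
ft_force: [-5.7, -1.2, 25.4]
width: 28.5
grasp_force: 34.7
```

The fingertips are on the pad, whose top is at z≈6. That grip is too low for the recess rim, so I'll reopen, raise about 5 mm and grip again.

Call:
move_arm --steps '[[[0,0,-0.08],0,0.55],[[0,0,-0.08],0,0.55],[[0,0,-0.1],0,0.55],[[0,0,0],0,0.55],[[0,0,0],0,1],[[0,0,0],0,1],[[0,0,0],0,1],[[0,0,0],0,1],[[0,0,0],0,1]]'

```text
t: 27.12
ee_pos: [574.2, 204.1, 9.4]
orientation: [-2.032, -2.396, 0.001]
ft_force: [-0.1, -0.6, 0.4]
width: 28.1
grasp_force: 29.2
```

Call:
move_arm --steps '[[[0,0,-0.9],0,1],[[0,0,-0.9],0.68,1],[[0,0,-0.9],0.68,1],[[-0.92,-0.085,0],0,1],[[-0.92,-0.085,0],0,1],[[-0.92,-0.085,0],0,1],[[-0.92,-0.085,0],0,1],[[-0.92,-0.085,0],0,1],[[-0.92,-0.085,0],0,1],[[-0.92,-0.085,0],0,1],[[-0.92,-0.085,0],0,1],[[-0.92,-0.085,0],0,1],[[-0.92,-0.085,0],0,1],[[-0.92,-0.085,0],0,1],[[-0.92,-0.085,0],0,1],[[-0.92,-0.085,0],0,1]]'

```text
t: 28.45
ee_pos: [560.0, -96.9, 77.1]
orientation: [-2.171, -2.271, 0.0]
ft_force: [-0.4, 0.4, -0.4]
width: 28.1
grasp_force: 29.2
```

Call:
move_arm --steps '[[[-0.942,0.456,0],0,1],[[-0.942,0.456,0],0,1],[[-0.942,0.456,0],0,1],[[-0.942,0.456,0],0,1],[[-0.942,0.456,0],0,1],[[0,0,0.5],0,1],[[0,0,0.5],0,1],[[0,0,0],0,1],[[0,0,0],0,1],[[0,0,0],0,1]]'

```text
t: 29.28
ee_pos: [621.8, -209.6, 51.7]
orientation: [-2.169, -2.271, 0.001]
ft_force: [0.6, 0.0, -0.4]
width: 28.3
grasp_force: 29.2
```

```bash
python3 - <<'E'
from h import *
go(622.5,-211,23)
o,d=look('w13.png',['lens_case','lens_case_insert','dropper_insert','battery_insert'],{'lens_case':50,'lens_case_insert':19,'dropper_insert':19,'battery_insert':19},.25)
E
```

```text
units [-0.06  0.03  1.15] pos [ 621.8 -209.6   51.7] yaw 92.6 w 28.3 t 29.3 q6 -0.39 F [ 0.6  0.  -0.4]
lens_case 0.97 px [258, 236, 49, 104] xy 622.0 -211.0 short 29.3 long 68.7 long-dir 91.0
lens_case 0.61 px [172, 106, 189, 29] xy 562.9 -133.0 short 11.5 long 116.3 long-dir 2.6
lens_case_insert 0.74 px [261, 217, 98, 114] xy 622.8 -196.3 short 56.2 long 66.6 long-dir 1.0
lens_case_insert 0.61 px [256, 233, 47, 106] xy 622.4 -224.7 short 35.5 long 82.2 long-dir 91.5
lens_case_insert 0.39 px [169, 209, 98, 93] xy 558.2 -208.0 short 65.1 long 72.7 long-dir 92.9
dropper_insert 0.7 px [170, 210, 96, 98] xy 558.3 -208.2 short 66.7 long 74.0 long-dir 92.7
battery_insert 0.75 px [96, 215, 78, 103] xy 493.5 -217.3 short 66.0 long 86.6 long-dir 92.9
```

View pics/w13.png

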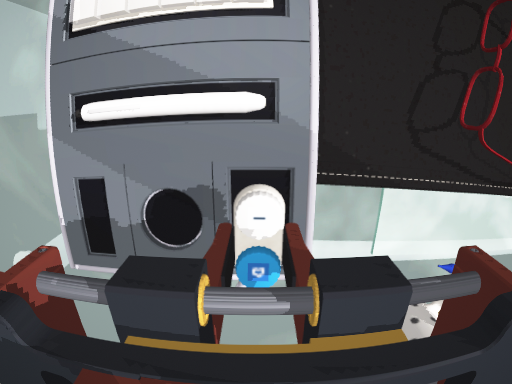

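The lens case (258,236) hangs inside its recess outline (230–292 px), and the penlight is seated in its own. That was my last picture; from here I use the numbers only.

Call:
move_arm --steps '[[[0,0.04,0.45],0,1],[[-0.02,0,0.45],0,1],[[0,0,0.25],0,1],[[0,0,0.08],0,1],[[0,0,0.04],0,1],[[0,0,0],0,1]]'

```text
t: 30.03
ee_pos: [623.3, -211.2, 19.8]
orientation: [-2.17, -2.27, 0.001]
ft_force: [0.2, -0.3, 0.0]
width: 28.1
grasp_force: 29.2
```

Call:
move_arm --steps '[[[0,0,0.03],0,1],[[0,0,0.03],0,1],[[0,0,0],0,1]]'

```text
t: 30.28
ee_pos: [623.7, -211.4, 19.1]
orientation: [2.17, 2.271, 0.0]
ft_force: [0.7, -0.3, -0.8]
width: 28.0
grasp_force: 29.2
```

Call:
move_arm --steps '[[[0,0,0.03],0,1],[[0,0,0.03],0,1],[[0,0,0],0,1]]'

```text
t: 30.53
ee_pos: [624.0, -211.4, 18.4]
orientation: [2.17, 2.27, 0.001]
ft_force: [-1.2, 0.7, 6.4]
width: 27.9
grasp_force: 33.1
```

Call:
move_arm --steps '[[[0,0,-0.02],0,0.58],[[0,0,0],0,0.58],[[0,0,0],0,0.58],[[0,0,-0.3],0,0.5],[[0,0,-0.9],0,0.4],[[0,0,-0.9],0,0.3],[[0,0,-0.9],0,0.3],[[0,0,0],0,0.3],[[0,0,0],0,0.3]]'

```text
t: 31.28
ee_pos: [624.5, -211.6, 94.6]
orientation: [2.169, 2.269, 0.002]
ft_force: [0.4, -0.0, 0.2]
width: 61.2
grasp_force: 0.0
```

```bash
python3 - <<'E'
from h import *
o,d=look('w14.png',['lens_case','battery_insert','dropper_insert'],{'lens_case':24,'battery_insert':19,'dropper_insert':19},.25)
go(560,-97,86)
im=d['image'].max(2)
print(im[170:300:6,258].tolist(), im[230,220:300].tolist())
E
```

```text
lens_case 0.56 px [256, 199, 36, 73] xy 624.3 -210.2 short 28.8 long 63.1 long-dir 91.6
battery_insert 0.66 px [115, 200, 72, 92] xy 493.8 -217.7 short 66.0 long 86.9 long-dir 92.5
dropper_insert 0.87 px [179, 195, 84, 97] xy 558.8 -214.3 short 65.9 long 87.4 long-dir 92.7
units [ 4.67 -2.3   0.23] pos [ 622.6 -210.9   91.6] yaw 92.6 w 61.7 t 31.5 q6 -0.39 F [-0.7  0.5 -0.5]
[254, 254, 224, 254, 253, 253, 196, 248, 236, 252, 242, 189, 153, 240, 185, 176, 167, 163, 163, 163, 82, 107] [141, 141, 141, 141, 141, 141, 137, 105, 105, 103, 95, 82, 98, 70, 24, 25, 25, 25, 24, 25, 24, 25, 41, 120, 223, 249, 249, 249, 249, 249, 249, 249, 247, 243, 242, 241, 241, 242, 242, 242, 242, 243, 243, 243, 245, 246, 246, 247, 247, 235, 147, 28, 28, 28, 29, 29, 29, 25, 22, 30, 68, 83, 81, 109, 124, 125, 125, 125, 125, 125, 125, 125, 125, 119, 145, 183, 211, 221, 228, 232]
```

The lens case sits centred, with a dark gap on both sides. On to the battery.

Call:
move_arm --steps '[[[0.93,-0.46,-0.1],0,0.3],[[0.93,-0.46,-0.1],0,0.3],[[0.93,-0.46,-0.1],0,0.3],[[0.93,-0.46,-0.1],0,0.3],[[0.93,-0.46,-0.1],0,0.3],[[0.9,0.2,0],0,0.4],[[0.9,0.2,0],0,0.4],[[0.9,0.2,0],0,0.4],[[0.9,0.2,0],0,0.4],[[0.9,0.2,0],0,0.4],[[0.9,0.2,0],0,0.4],[[0.9,0.2,0],0,0.4],[[0.9,0.2,0],0,0.4],[[0.9,0.2,0],0,0.4],[[0.9,0.2,0],0,0.4]]'

```text
t: 32.73
ee_pos: [600.0, 130.3, 104.2]
orientation: [-2.17, -2.27, 0.003]
ft_force: [0.4, 0.4, 0.0]
width: 53.0
grasp_force: 0.0
```

Call:
move_arm --steps '[[[0,0,0],-0.9,0.4],[[0,0,0],-0.9,0.4],[[0,0,0],-0.9,0.4],[[0,0,0],-0.9,0.4],[[0,0,0],-0.9,0.4],[[0,0,0],-0.9,0.4],[[0,0,0],-0.9,0.4],[[0,0,0],-0.9,0.4],[[0,0,0],-0.9,0.4],[[0,0,0],0,0.4],[[0,0,0],0,0.4]]'

```text
t: 33.65
ee_pos: [600.1, 129.2, 104.5]
orientation: [-1.253, -2.879, 0.001]
ft_force: [0.6, 0.2, -0.3]
width: 52.6
grasp_force: 0.0
```

```bash
python3 - <<'E'
from h import *
o,d=look('w15.png',['battery','dropper'],{'battery':13,'dropper':45},.25)
go(600,129,50)
E
```

```text
battery 0.94 px [262, 195, 17, 59] xy 600.1 130.5 short 14.0 long 51.9 long-dir 132.6
dropper 0.63 px [401, 44, 80, 49] xy 590.5 312.8 short 34.8 long 85.9 long-dir 73.5
units [ 0.   -0.02  2.2 ] pos [600.4 129.2 105. ] yaw 133.0 w 52.3 t 33.8 q6 -0.56 F [-0.9 -0.8  0.6]
```

Call:
move_arm --steps '[[[0.05,0,0.6],0,0.4],[[0,0,0.6],0,0.4],[[0,0,0.6],0,0.4],[[0,0,0.6],0,0.4],[[0,0,0.4],0,0.4],[[0,0,0.2],0,0.4],[[0,0,0],0,0.4]]'

```text
t: 34.38
ee_pos: [599.1, 130.0, 29.3]
orientation: [-1.251, -2.88, 0.002]
ft_force: [-0.1, -0.4, 0.2]
width: 53.0
grasp_force: 0.0
```

Call:
move_arm --steps '[[[0,0,0.3],0,0.4],[[0,0,0.3],0,0.4],[[0,0,0.16],0,0.4],[[0,0,0],0,0.4],[[0,0,0],0,0.8],[[0,0,0],0,1],[[0,0,0],0,1],[[0,0,0],0,1],[[0,0,0],0,1],[[0,0,0],0,1],[[0,0,0],0,1],[[0,0,0],0,1]]'

```text
t: 35.38
ee_pos: [600.0, 130.2, 11.6]
orientation: [1.25, 2.882, 0.0]
ft_force: [-1.5, 0.4, 1.4]
width: 13.5
grasp_force: 30.0
```

Call:
move_arm --steps '[[[0,0,-0.9],0,1],[[0,0,-0.9],0,1],[[0,0,-0.9],0.9,1],[[0,0,0],0.9,1],[[0,0,0],0.9,1],[[0,0,0],0.9,1],[[0,0,0],0.9,1],[[0,0,0],0.9,1],[[0,0,0],0.9,1],[[0,0,0],0.9,1],[[0,0,0],0.9,1]]'

```text
t: 36.3
ee_pos: [599.7, 130.2, 78.9]
orientation: [-2.175, -2.267, 0.0]
ft_force: [-0.1, -0.2, -0.6]
width: 13.5
grasp_force: 30.0
```

Call:
move_arm --steps '[[[-0.913,-0.327,0],0,1],[[-0.913,-0.327,0],0,1],[[-0.913,-0.327,0],0,1],[[-0.913,-0.327,0],0,1],[[-0.913,-0.327,0],0,1],[[-0.913,-0.327,0],0,1],[[-0.913,-0.327,0],0,1],[[-0.913,-0.327,0],0,1],[[-0.913,-0.327,0],0,1],[[-0.913,-0.327,0],0,1],[[-0.913,-0.327,0],0,1],[[-0.913,-0.327,0],0,1],[[-0.913,-0.327,0],0,1],[[-0.913,-0.327,0.4],0,1],[[-0.913,-0.327,0.5],0,1],[[0,0,0.2],0,1],[[0,0,0],0,1],[[0,0,0],0,1]]'

```text
t: 37.8
ee_pos: [492.6, -216.9, 51.2]
orientation: [-2.171, -2.27, 0.0]
ft_force: [0.1, -0.8, 0.0]
width: 13.5
grasp_force: 30.0
```

```bash
python3 - <<'E'
from h import *
o,d=look('w16.png',['battery','battery_insert','dropper_insert'],{'battery':52,'battery_insert':19,'dropper_insert':19},.25)
go(493,-217.2,21)
g=d['image'].max(2)
for r in (190,215): print(r,g[r,215:300].tolist())
y=at(d,np.c_[np.full(200,258),np.arange(100,300)],19,o)[:,1]
print([(r,int(g[r,258]),round(y[r-100])) for r in range(150,250,2)])
E
```

```text
battery 0.58 px [257, 236, 21, 88] xy 492.8 -217.2 short 13.9 long 54.7 long-dir 92.6
battery_insert 0.92 px [258, 210, 98, 98] xy 493.6 -211.1 short 66.5 long 72.2 long-dir 92.5
dropper_insert 0.6 px [350, 211, 98, 112] xy 557.9 -214.0 short 66.7 long 85.0 long-dir 91.6
dropper_insert 0.5 px [339, 102, 262, 126] xy 554.6 -131.3 short 81.7 long 196.3 long-dir 2.9
units [-0.02 -0.02  1.24] pos [ 493.4 -216.6   51.9] yaw 92.7 w 13.8 t 38.0 q6 -0.48 F [-0.7 -0.3 -0.8]
190 [136, 136, 136, 136, 135, 136, 135, 137, 138, 137, 137, 137, 137, 137, 137, 138, 137, 138, 137, 137, 137, 140, 139, 126, 123, 131, 97, 30, 30, 30, 30, 30, 30, 31, 30, 30, 30, 30, 31, 30, 30, 30, 31, 29, 30, 30, 30, 31, 30, 30, 30, 30, 30, 31, 30, 30, 30, 29, 28, 27, 27, 25, 53, 88, 93, 87, 107, 130, 137, 137, 134, 131, 126, 122, 121, 120, 120, 119, 120, 120, 120, 119, 119, 119, 119]
215 [136, 135, 135, 136, 136, 136, 135, 135, 135, 136, 135, 135, 135, 135, 136, 135, 135, 136, 136, 136, 136, 135, 141, 145, 122, 115, 112, 46, 30, 30, 29, 33, 38, 41, 42, 45, 47, 49, 53, 55, 56, 58, 59, 60, 61, 63, 64, 65, 65, 64, 63, 64, 
[... 318 characters left out ...]
, 121, -181), (170, 122, -182), (172, 123, -183), (174, 115, -185), (176, 31, -186), (178, 31, -187), (180, 32, -189), (182, 32, -190), (184, 32, -192), (186, 32, -193), (188, 32, -194), (190, 29, -196), (192, 31, -197), (194, 31, -199), (196, 149, -200), (198, 186, -201), (200, 216, -203), (202, 131, -204), (204, 60, -206), (206, 61, -207), (208, 60, -209), (210, 61, -210), (212, 60, -212), (214, 61, -213), (216, 61, -215), (218, 60, -216), (220, 60, -218), (222, 61, -219), (224, 60, -221), (226, 61, -222), (228, 60, -224), (230, 56, -225), (232, 46, -227), (234, 45, -228), (236, 45, -230), (238, 38, -231), (240, 39, -233), (242, 39, -235), (244, 39, -236), (246, 39, -238), (248, 38, -239)]
```

Call:
move_arm --steps '[[[-0.02,0.02,0.45],0,1],[[0,0,0.45],0,1],[[0,0,0.2],0,1],[[0,0,0.08],0,1],[[0,0,0.05],0,1],[[0,0,0],0,1]]'

```text
t: 38.5
ee_pos: [492.6, -217.3, 20.6]
orientation: [-2.169, -2.27, 0.001]
ft_force: [-0.7, 2.4, 5.3]
width: 13.7
grasp_force: 30.0
```

Call:
move_arm --steps '[[[0,0,0.03],0,1],[[0,0,0.03],0,1],[[0,0,0],0,1]]'

```text
t: 38.75
ee_pos: [492.7, -217.3, 20.5]
orientation: [-2.17, -2.27, 0.001]
ft_force: [-5.5, 4.5, 23.8]
width: 13.8
grasp_force: 30.0
```

The battery touched the floor at the expected height. Release, rise, check, and turn toward the dropper.

Call:
move_arm --steps '[[[0,0,-0.05],0,0.75],[[0,0,0],0,0.72],[[0,0,0],0,0.7],[[0,0,-0.3],0,0.6],[[0,0,-0.9],0,0.4],[[0,0,-0.9],0,0.2],[[0,0,-0.9],0,0],[[0,0,0],0,0],[[0,0,0],0,0],[[0,0,0],0,0]]'

```text
t: 39.58
ee_pos: [492.9, -217.7, 95.1]
orientation: [-2.17, -2.271, 0.0]
ft_force: [-0.5, -0.1, -0.8]
width: 69.8
grasp_force: 0.0
```

```bash
cat >> h.py <<'E'
def proj(d,o,P):
    M=np.array(d['mount']);W=np.eye(4);W[:3,:3]=R.from_rotvec(o['orientation']).as_matrix();W[:3,3]=o['ee_pos'];M=W@M
    p=(P-M[:3,3])@M[:3,:3];r=np.hypot(p[:,0],p[:,1])+1e-9;th=np.arctan2(r,p[:,2]);K=np.array(d['camera_matrix'])
    return np.c_[K[0,2]+K[0,0]*th*p[:,0]/r,K[1,2]+K[1,1]*th*p[:,1]/r]
def sil(d,o,x,y,z):
    m=np.zeros((384,512),np.uint8);t=np.linspace(0,2*np.pi,40)
    for r,a,b in((16.5,0,65),(12,65,77),(6.5,77,102)):
        P=np.vstack([np.c_[x+r*np.cos(t),y+r*np.sin(t),np.full(40,z+h)] for h in(a,b)])
        cv2.fillConvexPoly(m,cv2.convexHull((proj(d,o,P)*16).astype(np.int32)),1,shift=4)
    return m>0
def fitd(d,o,mask,x0):
    from scipy.optimize import minimize
    f=lambda p:1-(lambda s:(s&mask).sum()/max(1,(s|mask).sum()))(sil(d,o,*p))
    r=minimize(f,x0,method='Nelder-Mead',options=dict(initial_simplex=np.array(x0)+np.array([[0,0,0],[12,0,0],[0,12,0],[0,0,8]])))
    return r.x.round(1),round(1-r.fun,2)
E
python3 - <<'E'
from h import *
o,d=look('w17.png',['battery','battery_insert'],{'battery':22,'battery_insert':19},.25)
go(590,304,160)
g=d['image'].max(2)
print(g[205,230:290].tolist())
E
```

```text
battery 0.64 px [260, 201, 17, 66] xy 493.0 -216.9 short 13.7 long 52.3 long-dir 92.6
battery 0.49 px [333, 197, 82, 97] xy 557.3 -213.3 short 64.2 long 84.6 long-dir 92.9
battery_insert 0.92 px [258, 201, 78, 97] xy 493.2 -217.9 short 65.3 long 87.9 long-dir 92.6
units [20.66  4.83 -2.62] pos [ 492.5 -217.5   94.3] yaw 92.6 w 81.4 t 39.7 q6 -0.48 F [ 0.8 -0.7 -0.2]
[127, 126, 126, 126, 126, 126, 126, 126, 126, 115, 91, 82, 74, 72, 49, 20, 21, 21, 21, 25, 32, 37, 39, 42, 46, 49, 53, 55, 56, 57, 60, 60, 60, 59, 58, 53, 41, 26, 26, 25, 23, 19, 19, 60, 87, 84, 101, 121, 126, 126, 126, 127, 126, 126, 126, 126, 126, 126, 126, 127]
```

Call:
move_arm --steps '[[[0.9,0.18,-0.14],0,0],[[0.9,0.18,-0.14],0,0],[[0.9,0.18,-0.14],0,0],[[0.9,0.18,-0.14],0,0],[[0.9,0.18,-0.14],0,0],[[0.9,0.18,-0.14],0,0],[[0.9,0.18,-0.14],0,0],[[0.9,0.18,-0.14],0,0],[[0.9,0.18,-0.14],0,0],[[0.9,0.18,-0.14],0,0],[[0.9,0.18,-0.14],0,0],[[0.9,0.18,-0.14],0,0],[[0.9,0.18,-0.14],0,0],[[0.9,0.18,-0.14],0,0],[[0.9,0.18,-0.14],0,0],[[0.9,0.18,-0.14],0,0],[[0.9,0.18,-0.14],0,0],[[0.9,0.18,-0.14],0,0],[[0.9,0.18,-0.14],0,0],[[0.9,0.18,-0.14],0,0]]'

```text
t: 41.4
ee_pos: [562.4, 236.7, 164.4]
orientation: [-2.17, -2.271, 0.003]
ft_force: [0.2, 0.1, 0.9]
width: 87.7
grasp_force: 0.0
```

Call:
move_arm --steps '[[[0,0,0],-0.97,0],[[0,0,0],-0.97,0],[[0,0,0],-0.97,0],[[0,0,0],-0.97,0],[[0,0,0],-0.97,0],[[0,0,0],-0.97,0],[[0,0,0],-0.97,0],[[0,0,0],-0.97,0],[[0,0,0],-0.97,0],[[0,0,0],-0.97,0],[[0,0,0],-0.97,0],[[0,0,0],-0.97,0],[[0,0,0],-0.97,0],[[0,0,0],-0.97,0],[[0,0,0],-0.97,0],[[0,0,0],-0.97,0],[[0,0,0],-0.97,0],[[0,0,0],-0.97,0],[[0,0,0],0,0]]'

```text
t: 42.98
ee_pos: [562.3, 235.5, 164.2]
orientation: [0.002, -3.14, 0.001]
ft_force: [0.0, 0.9, 0.1]
width: 87.9
grasp_force: 0.0
```

```bash
python3 - <<'E'
from h import *
o,M=axes();d=cams.get_image('wrist');save(d,'w18.png')
for q in cams.cut_out('wrist','dropper')[:3]:
    m=np.asarray(q['pixels']).astype(bool);print(round(q['p'],2),np.round(q['rect']),d['image'][m].mean(0).round())
    if q['rect'][1]<1000: print(fitd(d,o,m,[590,300,6]))
go(590,300,160)
E
```

```text
0.82 [282.  12.  36.  22.] [240. 152. 176.]
(array([590., 300.,   6.]), np.float64(0.0))
units [-1.09  2.58  0.18] pos [562.5 235.6 164.6] yaw 179.7 w 87.6 t 43.1 q6 -1.19 F [ 0.8  0.6 -0.5]
```

Call:
move_arm --steps '[[[-0.36,0.88,0],0,0],[[-0.36,0.88,0],0,0],[[-0.36,0.88,0],0,0],[[0,0,0],0,0],[[0,0,0],0,0]]'

```text
t: 43.5
ee_pos: [589.9, 302.4, 164.7]
orientation: [-0.004, -3.141, 0.001]
ft_force: [0.1, 0.2, 0.2]
width: 87.7
grasp_force: 0.0
```

```bash
python3 - <<'E'
from h import *
o,M=axes();d=cams.get_image('wrist');save(d,'w19.png');go(590,304,150)
print(proj(d,o,np.array([[590,303,6],[590,303,100.]])).round())
for q in cams.cut_out('wrist','dropper')[:3]:
    m=np.asarray(q['pixels']).astype(bool);print(round(q['p'],2),np.round(q['rect']),d['image'][m].mean(0).round())
    print(fitd(d,o,m,[590,300,6]),m.sum())
E
```

```text
units [-0.02  0.1   0.59] pos [589.5 301.6 164.7] yaw 179.8 w 88.2 t 43.5 q6 -1.11 F [-0.6 -0.2  0.1]
[[260. 180.]
 [260. 206.]]
0.78 [260. 187.  34.  46.] [130. 111.  92.]
(array([587.9, 302.7,  -1.9]), np.float64(0.94)) 1376
```

Call:
move_arm --steps '[[[0.08,0.04,0],0,0],[[0,0,0.7],0,0],[[0,0,0.7],0,0],[[0,0,0.7],0,0],[[0,0,0.7],0,0],[[0,0,0.7],0,0],[[0,0,0.7],0,0],[[0,0,0.5],0,0],[[0,0,0.26],0,0],[[0,0,0],0,0],[[0,0,0],0,0]]'

```text
t: 44.52
ee_pos: [588.1, 302.6, 41.7]
orientation: [-0.004, -3.142, -0.0]
ft_force: [0.3, -0.3, -0.4]
width: 87.6
grasp_force: 0.0
```

Call:
move_arm --steps '[[[0,0,0],0,0.4],[[0,0,0],0,0.6],[[0,0,0],0,0.8],[[0,0,0],0,1],[[0,0,0],0,1],[[0,0,0],0,1],[[0,0,0],0,1],[[0,0,0],0,1],[[0,0,0],0,1]]'

```text
t: 45.27
ee_pos: [588.0, 302.7, 41.4]
orientation: [-0.003, -3.142, -0.0]
ft_force: [0.4, -0.4, -0.4]
width: 32.1
grasp_force: 30.1
```

Call:
move_arm --steps '[[[0,0,-0.6],0,1],[[0,0,-0.8],0,1],[[0,0,-0.9],0,1],[[0,0,-0.9],0,1],[[0.05,-0.4,0],0,1],[[0.05,-0.8,0],0,1],[[0.05,-0.8,0],0,1],[[0.05,-0.8,0],0,1],[[0.05,-0.8,0],0,1],[[0.05,-0.8,0],0,1],[[0.05,-0.8,0],0,1],[[0.05,-0.8,0],0,1],[[0.05,-0.8,0],0,1],[[0.05,-0.8,0],0,1],[[0.05,-0.8,0],0,1],[[0.05,-0.8,0],0,1]]'

```text
t: 46.6
ee_pos: [571.8, 71.3, 121.2]
orientation: [-0.003, -3.141, 0.0]
ft_force: [1.3, 0.9, -0.5]
width: 31.6
grasp_force: 30.0
```

```bash
python3 - <<'E'
from h import *
go(557.8,-214,75)
E
```

```text
units [  0.53 -11.41   1.85] pos [571.8  71.3 121.2] yaw 179.9 w 31.6 t 46.6 q6 -1.47 F [ 1.3  0.9 -0.5]
```

Call:
move_arm --steps '[[[0.04,-0.82,0],0,1],[[0.04,-0.82,0],0,1],[[0.04,-0.82,0],0,1],[[0.04,-0.82,0],0,1],[[0.04,-0.82,0],0,1],[[0.04,-0.82,0],0,1],[[0.04,-0.82,0],0,1],[[0.04,-0.82,0],0,1],[[0.04,-0.82,0],0,1],[[0.04,-0.82,0],0,1],[[0.04,-0.82,0],0,1],[[0.04,-0.82,0],0,1],[[0.04,-0.82,0.4],0,1],[[0,-0.7,0.6],0,1],[[0,0,0.6],0,1],[[0,0,0.25],0,1],[[0,0,0],0,1],[[0,0,0],0,1]]'

```text
t: 48.1
ee_pos: [558.5, -210.9, 75.0]
orientation: [-0.003, -3.141, -0.001]
ft_force: [1.0, -0.2, -0.9]
width: 31.8
grasp_force: 30.0
```

```bash
python3 - <<'E'
from h import *
go(557.8,-214,48)
o,d=look('w20.png',['dropper','dropper_insert','battery_insert','lens_case_insert','lens_case'],{'dropper':60,'dropper_insert':19,'battery_insert':19,'lens_case_insert':19,'lens_case':24},.25)
q=cams.cut_out('wrist','dropper')[0];m=np.asarray(q['pixels']).astype(bool)
print(fitd(d,o,m,[o['ee_pos'][0],o['ee_pos'][1],o['ee_pos'][2]-36]))
# dark ring of recess around bottle
g=d['image'].max(2);t=np.linspace(0,2*np.pi,200)
from scipy.optimize import minimize
im=cv2.GaussianBlur(g,(3,3),0).astype(float)
for r0 in (150,165,180,195): print(r0,g[r0,200:320:2].tolist())
print(proj(d,o,np.array([[557.8+24*c,-214+24*s,19.] for c,s in((1,0),(-1,0),(0,1),(0,-1))])).round())
E
```

```text
units [ 0.03 -0.13  1.08] pos [ 558.5 -210.9   75. ] yaw 179.9 w 31.8 t 48.1 q6 -1.95 F [ 1.  -0.2 -0.9]
dropper 0.97 px [259, 244, 58, 88] xy 569.1 -212.0 short 40.5 long 65.6 long-dir 179.9
dropper_insert 0.65 px [254, 205, 117, 82] xy 557.3 -214.4 short 63.1 long 86.8 long-dir 92.7
battery_insert 0.73 px [250, 126, 122, 88] xy 493.5 -217.3 short 65.2 long 87.9 long-dir 93.1
lens_case 0.65 px [259, 278, 61, 19] xy 617.9 -189.9 short 8.5 long 16.0 long-dir 178.7
(array([ 561.7, -212. ,   25.8]), np.float64(0.83))
150 [145, 145, 145, 145, 144, 145, 145, 145, 145, 113, 107, 107, 107, 107, 108, 108, 107, 108, 107, 107, 108, 108, 108, 108, 107, 107, 107, 107, 107, 107, 107, 108, 108, 108, 128, 145, 145, 144, 145, 145, 145, 145, 145, 145, 145, 145, 132, 128, 129, 128, 128, 128, 128, 128, 127, 141, 147, 146, 144, 144]
165 [143, 143, 143, 143, 143, 143, 144, 143, 142, 143, 143, 143, 105, 106, 105, 105, 106, 106, 105, 106, 105, 105, 106, 106, 105, 106, 105, 105, 106, 106, 106, 106, 105, 105, 106, 124, 143, 143, 143, 143, 144, 145, 144, 135, 128, 128, 123, 123, 119, 119, 121, 117, 118, 119, 118, 134, 148, 148, 149, 148]
180 [143, 143, 143, 143, 143, 143, 142, 143, 143, 143, 143, 143, 143, 143, 144, 106, 105, 106, 106, 106, 105, 104, 96, 102, 62, 50, 36, 52, 39, 42, 58, 84, 90, 97, 103, 124, 145, 145, 145, 138, 128, 128, 128, 128, 128, 128, 128, 128, 128, 128, 128, 128, 128, 128, 128, 140, 150, 151, 151, 149]
195 [143, 143, 143, 143, 143, 144, 145, 145, 145, 145, 145, 143, 143, 140, 217, 116, 31, 33, 34, 34, 34, 34, 33, 34, 33, 34, 34, 34, 34, 34, 34, 34, 33, 33, 31, 30, 31, 30, 31, 31, 47, 130, 124, 130, 130, 130, 130, 131, 131, 131, 131, 131, 131, 132, 132, 143, 153, 153, 152, 152]
[[256. 237.]
 [255. 178.]
 [286. 209.]
 [225. 209.]]
```

Call:
move_arm --steps '[[[0.03,-0.13,0.3],0,1],[[0,0,0.3],0,1],[[0,0,0.15],0,1],[[0,0,0.1],0,1],[[0,0,0.06],0,1],[[0,0,0],0,1]]'

```text
t: 48.95
ee_pos: [557.9, -214.4, 51.8]
orientation: [-0.003, -3.141, -0.001]
ft_force: [-0.2, 0.3, 0.4]
width: 31.7
grasp_force: 30.0
```

Call:
move_arm --steps '[[[0,0,0.06],0,1],[[0,0,0.06],0,1],[[0,0,0],0,1]]'

```text
t: 49.2
ee_pos: [558.2, -214.4, 49.3]
orientation: [-0.003, -3.141, -0.0]
ft_force: [0.7, -0.4, -1.2]
width: 31.6
grasp_force: 30.0
```

Call:
move_arm --steps '[[[0,0,0.04],0,1],[[0,0,0.04],0,1],[[0,0,0],0,1]]'

```text
t: 49.45
ee_pos: [558.3, -214.5, 47.4]
orientation: [0.003, 3.141, -0.0]
ft_force: [0.0, 0.4, -1.3]
width: 31.4
grasp_force: 30.0
```

Call:
move_arm --steps '[[[0,0,0.04],0,1],[[0,0,0.02],0,1],[[0,0,0],0,1]]'

```text
t: 49.7
ee_pos: [558.7, -214.5, 47.3]
orientation: [0.003, 3.141, -0.0]
ft_force: [-3.2, 1.2, 11.6]
width: 31.3
grasp_force: 30.0
```

Call:
move_arm --steps '[[[0,0,-0.03],0,0.6],[[0,0,0],0,0.5],[[0,0,0],0,0.3],[[0,0,0],0,0.1],[[0,0,0],0,0],[[0,0,-0.4],0,0],[[0,0,-0.8],0,0],[[0,0,-0.9],0,0],[[0,0,-0.9],0,0],[[0,0,-0.9],0,0],[[0,0,-0.9],0,0],[[0,0,-0.9],0,0],[[0.3,0,-0.9],0,0],[[0.6,0,-0.5],0,0],[[0.8,0,0],0,0],[[0.8,0,0],0,0],[[0.8,0,0],0,0],[[0,0,0],0,0],[[0,0,0],0,0]]'

```text
t: 51.28
ee_pos: [475.5, -214.4, 225.0]
orientation: [0.004, 3.141, -0.001]
ft_force: [0.7, 0.3, 1.2]
width: 87.8
grasp_force: 0.0
```

```bash
python3 - <<'E'
from h import *
Z={'dropper':45,'battery':22,'lens_case':24,'prism_bar':18,'penlight':22,'dropper_insert':19}
o,d=look('w21.png',list(Z),Z,.25)
go(0,0,0)
q=cams.cut_out('wrist','dropper')[0];m=np.asarray(q['pixels']).astype(bool)
print(fitd(d,o,m,[558,-214,12]))
s=sil(d,o,558,-214,12);print('IoU at recess',((s&m).sum()/(s|m).sum()).round(2))
E
```

```text
dropper 0.85 px [258, 244, 29, 48] xy 566.0 -215.2 short 34.2 long 71.2 long-dir 0.8
battery 0.61 px [257, 186, 40, 19] xy 492.1 -217.1 short 16.5 long 51.3 long-dir 94.3
lens_case 0.89 px [261, 274, 40, 22] xy 623.2 -209.0 short 35.3 long 60.1 long-dir 90.2
prism_bar 0.86 px [377, 217, 27, 86] xy 541.3 -51.4 short 34.9 long 134.1 long-dir 2.3
penlight 0.68 px [323, 229, 18, 90] xy 555.7 -131.8 short 14.5 long 136.0 long-dir 3.1
dropper_insert 0.88 px [259, 229, 70, 46] xy 558.1 -213.8 short 66.1 long 84.5 long-dir 92.5
units [19.07  8.54  8.96] pos [ 476.3 -214.3  224. ] yaw 179.9 w 87.7 t 51.6 q6 -2.01 F [ 0.1 -0.  -0.4]
(array([ 567.2, -215. ,  -10.1]), np.float64(0.95))
IoU at recess 0.86
```

```bash
python3 - <<'E'
from h import *
from scipy.optimize import minimize
o,M=axes();d=cams.get_image('wrist');q=cams.cut_out('wrist','dropper')[0];m=np.asarray(q['pixels']).astype(bool)
for z in (12,19):
    f=lambda p:1-(lambda s:(s&m).sum()/(s|m).sum())(sil(d,o,p[0],p[1],z))
    r=minimize(f,[558,-214],method='Nelder-Mead',options=dict(initial_simplex=[[558,-214],[565,-214],[558,-208]]));print(z,r.x.round(1),round(1-r.fun,3))
for c in ('top','scene'):
    e=cams.get_image(c)
    for q in cams.cut_out(c,'dropper')[:3]:
        u=np.argwhere(np.asarray(q['pixels']))[:,::-1]
        print(c,round(q['p'],2),np.round(q['rect']).tolist(),'base',at(e,[u[:,0].mean(),u[:,1].max()],12).round(1),'mid',at(e,u.mean(0),50).round(1))
# dark ring visible near side (rim z19) below bottle
g=d['image'].max(2);p=proj(d,o,np.array([[558-24,-214,19.],[558-16.5,-214,12],[558+24,-214,19.]]));print(p.round(1))
u=np.argwhere(m);print(u[:,0].min(),u[:,0].max());print(g[200:245,258].tolist(),[(g[r,232:285]).tolist() for r in(226,)])
E
```

```text
12 [ 556.2 -215.1] 0.905
19 [ 552.1 -215.5] 0.883
top 0.67 [180.0, 250.0, 17.0, 14.0] base [[356.1 264.   12. ]] mid [[370.1 256.5  50. ]]
scene 0.8 [304.0, 121.0, 16.0, 32.0] base [[ 547.4 -204.2   12. ]] mid [[ 556.9 -215.3   50. ]]
scene 0.77 [276.0, 296.0, 23.0, 39.0] base [[358.9 277.8  12. ]] mid [[366.6 267.2  50. ]]
[[259.2 214.5]
 [259.2 218. ]
 [259.2 247.4]]
219 269
[89, 90, 89, 89, 89, 90, 89, 89, 80, 78, 86, 88, 88, 85, 74, 43, 18, 18, 18, 53, 108, 137, 140, 140, 136, 127, 120, 116, 125, 140, 125, 111, 115, 74, 69, 70, 109, 126, 141, 148, 144, 61, 31, 32, 32] [[124, 124, 124, 124, 124, 124, 124, 124, 124, 130, 159, 159, 27, 20, 28, 78, 126, 138, 138, 133, 131, 132, 130, 121, 120, 121, 120, 123, 130, 138, 143, 146, 150, 150, 146, 145, 145, 133, 88, 37, 28, 29, 49, 112, 126, 106, 113, 114, 114, 114, 114, 114, 114]]
```

All five check out: the dropper's base edge is at row 219 against 218 predicted, with a dark ring all round it, and scene and wrist views agree at (556.5,-215). Handing in.

```bash
python3 -c "
from workcell import ctrl
print(ctrl.close_job())"
```

```text
the job is handed in; nothing more can be done
None
```

I put the prism bar, penlight, lens case, battery and dropper bottle back in their own recesses in the order asked and handed the job in at about 52 s. The camera checks showed each one seated on its recess floor, with the bottle upright.

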